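# Load the lunch warmer and set it to full

## Robot

A 6-joint arm with a two-finger parallel gripper is mounted at the origin on the work surface. World frame = base frame: x ahead of the robot, y to its left, z up, the work surface at z = 0. Lengths are in mm, angles in rad, forces in N, time in s.
With the tool pointing down it reaches from about 400 to 925 mm from the base axis. Payload 12.5 kg.
Tool frame: the origin (TCP) lies between the finger pads; the fingertips stand env.tip_extent ahead of it and the grasp point (between the pads) lies 11 mm behind it (env.tip_extent is the distance from the TCP to the fingertips, in mm); z points along the fingers, y is the line along which they close (so a half turn about z gives the same grasp; the last joint's range is limited). The gripper opens to 95 mm and grips with 3 to 60 N. Pads are 20 mm wide; open, the fingers measure 119 mm over their backs; the gripper's body (75 mm by 180 mm) begins 59 mm behind the grasp point.
Start: joints at [1.088, 0.491, 1.559, -0, 1.092, -0.106], TCP at [229.951, 581.178, 222.661] pointing down, gripper open.
Joint ranges: [-3.1, 3.1], [-0.84, 2.19], [0.05, 2.79], [-1.13, 4.28], [0.06, 2.93], [-2.69, 2.69]. Speed limits (rad/s): [2.22, 2.22, 2.79, 3.14, 3.14, 3.14].

## Interface

Orientations are given as [roll, pitch, yaw] about the fixed x, y, z axes, in that order (R = Rz(yaw) Ry(pitch) Rx(roll)).
In Python, from cell import env gives the robot as it stands.
- The arm moves only by the tool carry_out, never from a script. Its argument "motion" is a list of rows, each a list of 5 numbers: the shift along the tool's x, y, z in mm, then the turn about the tool's z in degrees, then the closure, from 0 (fully open) to 1 (shut). A call has 1 to 12 rows; each row shifts and turns the commanded pose from where the row before left it, along the tool's axes as they then stand; what a row does not reach is not made up. A row lasts 1/10 s, in which the tool goes at most 50 mm and 8.59 degrees, less where a joint would pass 70% of its speed; a pose out of reach is approached as far as the arm can. A call with a gripper value outside its range is refused whole. The fingers move at their own pace and stop on an object; the grip force is fixed at half the most. Time passes only in rows, so rows that do not move let the fingers close. It gives the time, the measured TCP pose, the force, the opening and the grip force at its end, in the units of the state.
- env.state(): the state, without advancing time (a new reading comes with each control period).
- env.read_camera(name): name is "scene" or "top" or "wrist"; returns a dict with "color" (400x640x3 uint8, red, green, blue), "K" (3x3 intrinsics, pixels), "R" (3x3) and "t" (3): a world point X has camera coordinates R X + t; the wrist camera has in their place "hand_eye" (4x4, takes a point from camera to tool coordinates, whose origin is the TCP and whose axes are the flange's). Camera axes: x right, y down, z forward; pixel columns grow to the right and rows downward; lengths in mm; the calibration is good to about 2 mm. A picture is of the moment at which its call begins: read the wrist's pose just before it. There is no depth.
- env.job_done(): hands the job in; it is judged then, once.
The state is a dict: "t": time; "joints": joint angles; "qvel": joint speeds; "tau": joint torques, N m; "eef_pos": TCP position; "tcp_rot": TCP orientation; "ft_force": force on the tool from outside, world axes, zero at the start; "moment": the same for the moment, N m; "opening": opening from 0.0 (shut) to 1.0 (fully open); "grip_force": force on a finger pad.
Only numpy, scipy, OpenCV 4.12 (cv2) and the standard library are available. Lean on these libraries where they do the work, as an engineer would, in place of code of your own. Each camera call takes 0.05 s, during which the arm holds its last target. There are 200 camera calls.

## Task

Turn the lunch warmer's dial anticlockwise all the way to its off stop before loading anything, and leave it off while you load: swing the hold-down bail back off the well, stack every steel dish there is, upright and squarely nested, in the well, and put the lid on the topmost dish. Swing the bail over until its feet rest on the lid, and only then turn the dial clockwise all the way to its full stop. Leave the other kitchen things where they are.

Things in the scene. Friction and masses are not known exactly. Their poses are not given: they have to be found in the camera images.
- warmer: Lunch warmer, fixed: white base 152 x 130 mm (x -64 to 88, y -65 to 65), 35 mm high, a square well on top; at its -y side a console 100 x 100 mm, 55 mm high (y -66 to -166) with the dial. Origin: on the worktop under the well's centre; x points away from the robot at yaw 0, to the bail's hinge; z up. Two steel posts at x 70, y +-36.5 mm, 153 mm high, carry the bail.
- well (a point): Centre of the well's floor, 35 mm above the worktop; axes as the warmer's. Well 102 x 102 mm inside (3 mm play round a dish on each side); its aluminium rim is 6 mm thick, 12 mm high. The first dish's origin comes here, each further one 28 mm higher, the lid's 28 mm above the topmost dish's.
- dial (a joint): Angle of the dial on the console: 0 at the anticlockwise stop (off), grows clockwise seen from above, 2.6 rad at the clockwise stop (full). Stays where it is left (friction torque 0.04 N m).
- dial_grip (a point): On the dial's vertical axis, 92 mm above the worktop, 120 mm to the -y side of the well's centre; turns with the dial. Black bar grip 42 mm long (this point's x), 14 mm wide, its top 7 mm above this point, its round flange's top (44 mm across) 23 mm below. At joint value a the bar is turned by a clockwise (from above) from the warmer's x axis. A white line marks its -x end.
- bail (a joint): Angle of the hold-down bail: 0 at its lowest stop over the empty well (32 degrees below level), level at 0.559 rad, upright at 2.13, open stop, leaning back, at 2.565. 160 g: falls slowly by itself to either side of upright (friction 0.02 N m). With its feet on the lid it reads about 0.16, 0.44 or 0.71 for one, two or three dishes.
- bail_bar (a point): Centre of the bail's crossbar: a round steel bar 10 mm thick along the warmer's y axis, 44 mm free between the two side rails (8 mm thick, y +-26 mm), 135 mm from the hinge axis. Pinch it across the warmer's x. Under the rails, 105 mm from the hinge, two rubber feet (10 mm thick) reach 19 mm from the rail's axis, downwards when the bail is level.
- bail_hinge (a point): Centre of the bail's hinge axis, which lies along the warmer's y axis, 70 mm behind (+x of) the well's centre, 145 mm above the worktop; fixed, axes as the warmer's.
- dish1: One of 1 to 3 like square steel dishes (the rest absent), 96 x 96 x 32 mm, 160 g. Origin: centre of underside, z up. Foot 84 x 84 x 4 mm nests in the rim below (3 mm play a side): stacked pitch 28 mm. Opening 90 x 90 mm, inner floor at z 7. Carrying bar 12 mm wide (y) across the middle along x, at z 17 to 26: pinch it across y from above, fingers open at most 50 mm to go down inside the dish.
- dish2: One of 1 to 3 like square steel dishes (the rest absent), 96 x 96 x 32 mm, 160 g. Origin: centre of underside, z up. Foot 84 x 84 x 4 mm nests in the rim below (3 mm play a side): stacked pitch 28 mm. Opening 90 x 90 mm, inner floor at z 7. Carrying bar 12 mm wide (y) across the middle along x, at z 17 to 26: pinch it across y from above, fingers open at most 50 mm to go down inside the dish.
- dish3: One of 1 to 3 like square steel dishes (the rest absent), 96 x 96 x 32 mm, 160 g. Origin: centre of underside, z up. Foot 84 x 84 x 4 mm nests in the rim below (3 mm play a side): stacked pitch 28 mm. Opening 90 x 90 mm, inner floor at z 7. Carrying bar 12 mm wide (y) across the middle along x, at z 17 to 26: pinch it across y from above, fingers open at most 50 mm to go down inside the dish.
- lid: Flat square steel lid, 96 x 96 mm, 150 g. Origin: centre of its underside, z up. Underside: an 84 x 84 mm foot 4 mm high that nests in a dish's rim; the lid's top face is 9 mm above the origin. In the middle a black grip 12 mm wide (y), 34 mm long (x), from 9 to 33 mm above the origin.
- bowl: Bystander: steel bowl, 150 mm across, 65 mm high, with a white plastic spring clip on its rim. Origin: centre of its underside.
- plate1: Bystander: lower of two stacked white melamine plates, 144 mm across, 12 mm high each. Origin: centre of its underside.
- plate2: Bystander: upper of the two melamine plates.
- spoon: Bystander: white ceramic spoon, 170 mm long, lying along its x.
- jar: Bystander: glass jar with hinged clamp lid, 90 mm across, 133 mm high. Origin: centre of its underside.
- rolling_pin: Bystander: thin birch rolling pin, 280 mm long (along its y), 25 mm thick. Origin: under its middle.
- shaker: Bystander: white ceramic shaker, 40 mm across, 75 mm high. Origin: centre of its underside.
Not all that is in view belongs to the job. What is shaped like the lid but turquoise or yellow is not meant.

How it is judged:
By the outcome, as a careful person would: the job done as asked, in the order asked, and still so for the second after the job is handed in, with the robot touching nothing.
Of dish1, dish2, dish3 only 1 to 3 are there at a start; the rules pass over those that are not, and their reading is None.
At some moment in a run one of dish1, dish2, dish3, lid may be knocked a few centimetres aside while the robot is not near it.
It also fails if it takes over 210 s, if anything falls off the work surface, if the arm or the gripper's body presses on something with over 40 N, if the wrist force passes 120 N, or if a joint passes its speed limit or range.

## Working session

There is one attempt and no reset: what is moved stays moved. The work goes in short steps, Python scripts to look and compute and a tool call to move; the robot and the scene stay as the last step left them, time stands still between calls to the robot, and variables do not carry over. Pictures are saved under pics/ and viewed, at most 14 in all, crops included, and the job is handed in when it is done.

Besides the shell and the picture viewer there is one more tool, called as a command line: name --pt "numbers of a row" for each row, then --argument value for the rest. carry_out: Moves the arm, as the interface text tells. Its arguments: {"type":"object","properties":{"motion":{"type":"array"}},"required":["motion"]}

```bash
ls; mkdir -p pics; cat > h.py <<'E'
import numpy as np, cv2
from cell import env
def snap(name, fn=None):
    s=env.state(); c=env.read_camera(name)
    if fn: cv2.imwrite('pics/'+fn, c['color'][:,:,::-1])
    if name=='wrist':
        from scipy.spatial.transform import Rotation as Ro
        T=np.eye(4); T[:3,:3]=Ro.from_euler('xyz',s['tcp_rot']).as_matrix() if np.size(s['tcp_rot'])==3 else np.array(s['tcp_rot']).reshape(3,3)
        T[:3,3]=s['eef_pos']; M=np.linalg.inv(T@np.array(c['hand_eye'])); c['R']=M[:3,:3]; c['t']=M[:3,3]
    return c
def ray(c,u,v,z):
    d=np.linalg.inv(c['K'])@np.array([u,v,1.]); R=np.array(c['R']); t=np.array(c['t'])
    o=-R.T@t; w=R.T@d; return (o+w*(z-o[2])/w[2]).round(1)
def proj(c,X):
    p=np.array(c['K'])@(np.array(c['R'])@np.array(X,float)+np.array(c['t'])); return (p[:2]/p[2]).round(1)
E
python3 - <<'E'
from h import *
s=env.state(); print(s, env.tip_extent)
a=snap('scene','s1.png'); b=snap('top','t1.png'); w=snap('wrist')
for c in (a,b,w): print(c['K'].tolist(), (-c['R'].T@c['t']).round(0), c['R'].round(2).tolist())
print(w['hand_eye'])
E
```

```text
pics
{'t': 0.0, 'joints': array([ 1.08842510e+00,  4.91547187e-01,  1.55946576e+00,  1.26073128e-05,
        1.09169139e+00, -1.05583982e-01]), 'qvel': array([-0.00064475,  0.00160505,  0.00142224,  0.000398  ,  0.00041192,
        0.00110991]), 'tau': array([-2.29551013e-03, -6.12634134e+01, -2.58178318e+01,  6.90926844e-02,
        4.83141316e-02, -1.22524148e-04]), 'eef_pos': array([229.81379951, 580.95573951, 222.06381377]), 'tcp_rot': array([-3.14048834e+00, -1.28277352e-04,  2.76479952e+00]), 'ft_force': array([-0.41489891,  0.74884996,  0.34200433]), 'moment': array([ 0.00574521, -0.01315299, -0.00592862]), 'grip_force': 0.0, 'opening': 0.9999882241051941} 8.0
[[512.1646606239519, 0.0, 320.07207937962653], [0.0, 512.1646606239519, 199.72826743352883], [0.0, 0.0, 1.0]] [1687.  -24. 1044.] [[0.02, 1.0, 0.01], [0.64, -0.0, -0.77], [-0.77, 0.02, -0.64]]
[[380.1324688549264, 0.0, 322.7274809371665], [0.0, 380.1324688549264, 202.1884063656689], [0.0, 0.0, 1.0]] [ 270.    0. 1479.] [[0.06, -1.0, -0.0], [-0.98, -0.06, -0.21], [0.21, 0.01, -0.98]]
[[305.44748778538815, 0.0, 316.1452521527902], [0.0, 305.44748778538815, 195.15138883973805], [0.0, 0.0, 1.0]] [167. 605. 384.] [[0.37, 0.93, -0.0], [0.9, -0.36, 0.24], [0.23, -0.09, -0.97]]
[[ 7.35842951e-04 -9.69979068e-01 -2.43187307e-01  6.69136214e+01]
 [ 9.99999548e-01  8.60375933e-04 -4.05876561e-04 -1.19169610e+00]
 [ 6.02924274e-04 -2.43186898e-01  9.69979262e-01 -1.62187270e+02]
 [ 0.00000000e+00  0.00000000e+00  0.00000000e+00  1.00000000e+00]]
```

View pics/s1.png

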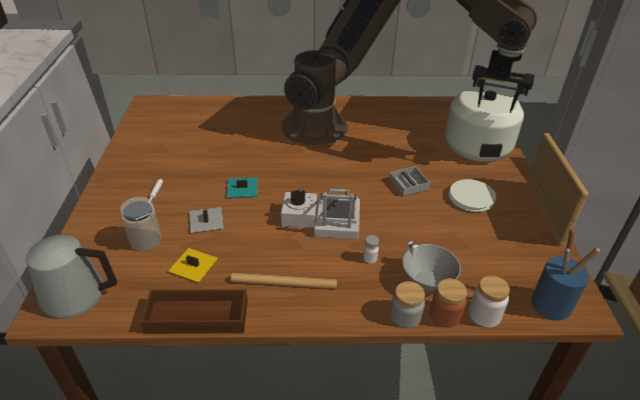

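View pics/t1.png

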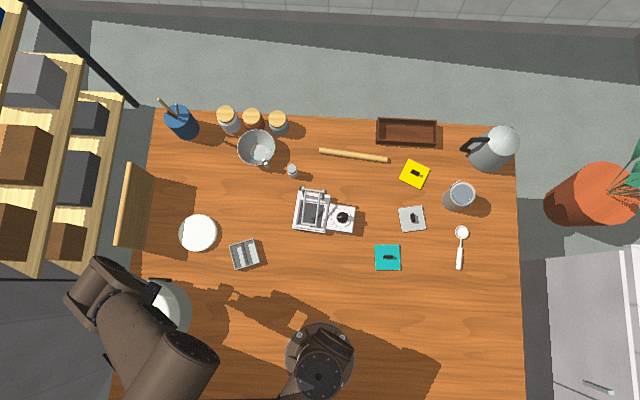

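The scene view shows the warmer at (320,212) with the console and dial at (298,203), a grey dish at (410,181) and the grey lid at (206,219). Turquoise (242,187) and yellow (193,265) are lid decoys. The grey lid is the one that fits. The top view shows the same: dish (245,254), warmer (312,211), lid (412,218). I'll confirm with an enlarged montage.

```bash
python3 - <<'E'
from h import *
a=cv2.imread('pics/s1.png'); b=cv2.imread('pics/t1.png')
def cr(i,u,v,w=66,h=50): return cv2.resize(i[v-h//2:v+h//2,u-w//2:u+w//2],(396,300),interpolation=cv2.INTER_CUBIC)
m=np.vstack([np.hstack([cr(a,322,208,100,76),cr(b,322,211,80,60)]),np.hstack([cr(b,245,254),cr(b,412,218)])])
cv2.imwrite('pics/m1.png',m)
c=env.read_camera('top'); 
for n,u,v,z in [('dish',245,254,30),('lid',412,218,9),('warmer',310,212,40),('dial',343,217,99)]: print(n,ray(c,u,v,z))
E
```

```text
dish [358.6 304.4  30. ]
lid [ 537.7 -330.5    9. ]
warmer [532.6  68.5  40. ]
dial [510.2 -56.8  99. ]
```

View pics/m1.png

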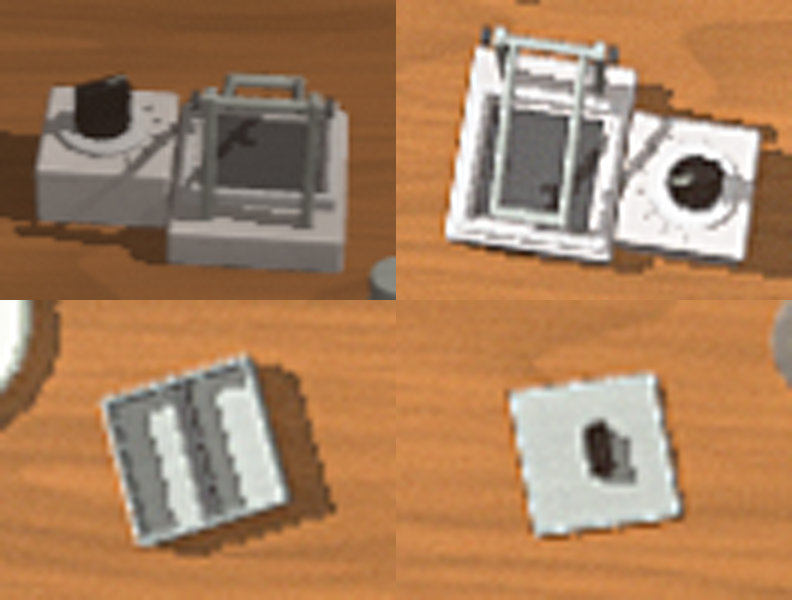

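carry_out --pt "0 0 -50 0 0" --pt "-36 -32 -5 0 0" --pt "-36 -32 -5 0 0" --pt "-36 -32 -5 0 0" --pt "-36 -32 -5 0 0" --pt "-36 -32 -5 0 0" --pt "-36 -32 -5 0 0" --pt "-36 -32 -5 0 0" --pt "-36 -32 -5 0 0" --pt "-36 -32 -5 0 0" --pt "-36 -32 -5 0 0" --pt "0 0 0 0 0"

```text
t: 1.4
eef_pos: [449.0, 147.1, 323.0]
tcp_rot: [-3.142, 0.001, 2.76]
ft_force: [-0.6, 0.6, 0.5]
opening: 1.0
grip_force: 0.0
```

```bash
python3 - <<'E'
from h import *
s=env.state(); print(s['eef_pos'],s['tcp_rot'],s['ft_force'])
w=snap('wrist','w1.png'); b=snap('top','t2.png'); a=snap('scene','s2.png')
m=np.vstack([cv2.imread('pics/w1.png')[:, :], ]); t=cv2.imread('pics/t2.png')[150:400,60:260]; sc=cv2.imread('pics/s2.png')[60:210,340:560]
o=np.zeros((600,800,3),np.uint8); o[:400,:640]=m; o[400:600,:293]=cv2.resize(sc,(293,200)); o[400:600,300:460]=cv2.resize(t,(160,200))
cv2.imwrite('pics/m2.png',o)
E
```

```text
[449.02904224 147.11194935 323.04036367] [-3.14153355e+00  1.38558563e-03  2.75963227e+00] [-0.62929637  0.60249383  0.51615298]
```

View pics/m2.png

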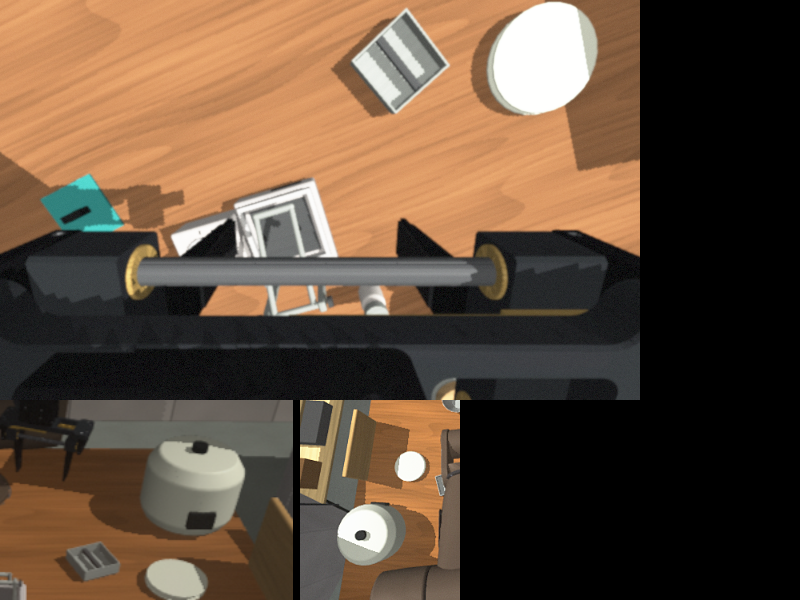

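The dish is at wrist (400,60), single and open, with two troughs and a bar. The plates are beside it, and there is no second dish beside the pot or under the arm. Next I'll view the warmer with the gripper out of the way.

carry_out --pt "-43 -13 3 0 0" --pt "-43 -13 3 0 0" --pt "-43 -13 3 0 0" --pt "-43 -13 3 0 0" --pt "-43 -13 3 0 0" --pt "-43 -13 3 0 0" --pt "0 0 0 0 0" --pt "0 0 0 0 0"

```text
t: 2.35
eef_pos: [658.1, -14.9, 303.5]
tcp_rot: [-3.141, -0.002, 2.766]
ft_force: [-0.1, 1.7, -0.6]
opening: 1.0
grip_force: 0.0
```

```bash
python3 - <<'E'
from h import *
s=env.state(); print(s['eef_pos'],s['tcp_rot'])
w=snap('wrist','w2.png')
i=cv2.imread('pics/w2.png')[:235]; cv2.imwrite('pics/w2c.png',cv2.resize(i[:, 100:580],(800,392),interpolation=cv2.INTER_CUBIC))
np.savez('w2.npz',K=w['K'],R=w['R'],t=w['t'])
for n,p in [('well',(532,68,35)),('dial',(510,-57,99))]: print(n,proj(w,p))
E
```

```text
[658.12046635 -14.93549926 303.49272232] [-3.14143888e+00 -1.93541034e-03  2.76585180e+00]
well [341.   55.1]
dial [234.1  67.9]
```

View pics/w2c.png

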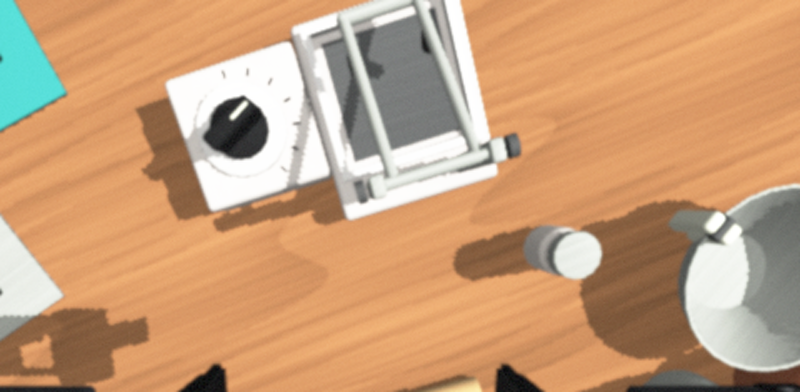

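The dial is at wrist (243,75), white line at about 2 o'clock. The bail lies over the well with its crossbar at the top edge, and the base's far corners are at (310,131) and (397,103). Now to measure these points.

```bash
python3 - <<'E'
from h import *
z=np.load('w2.npz'); w=dict(z)
g=cv2.cvtColor(cv2.imread('pics/w2.png'),cv2.COLOR_BGR2GRAY)
def sub(pts,win=4):
    p=np.array(pts,np.float32).reshape(-1,1,2); return cv2.cornerSubPix(g,p.copy(),(win,win),(-1,-1),(3,50,.01)).reshape(-1,2)
P=[(100+u/1.667,v/1.667) for u,v in [(167,85),(290,45),(330,177),(212,211),(350,219),(496,172)]]
q=sub(P); print(np.round(P,1).tolist(),q.round(1).tolist())
c=[ray(w,*p,55) for p in q[:4]]; print('console',c,np.mean(c,0),[np.linalg.norm(c[i]-c[(i+1)%4]) for i in range(4)])
for zz in (35,0):
  b=[ray(w,*p,zz) for p in q[4:]]; d=b[1]-b[0]; print('base far',zz,b,np.linalg.norm(d),np.arctan2(-d[0],d[1]))
# dial white line & dark grip
i=cv2.imread('pics/w2.png'); 
sub_=i[45:110,210:280]
dark=(sub_.max(2)<50).astype(np.uint8); n,l,st,ce=cv2.connectedComponentsWithStats(dark); k=1+np.argmax(st[1:,4]); print('dark',st[k],ce[k]+[210,45], ray(w,*(ce[k]+[210,45]),99))
cv2.imwrite('pics/dial.png',cv2.resize(sub_,(560,520),interpolation=cv2.INTER_CUBIC))
E
```

```text
[[200.2, 51.0], [274.0, 27.0], [298.0, 106.2], [227.2, 126.6], [310.0, 131.4], [397.5, 103.2]] [[198.8000030517578, 48.900001525878906], [274.29998779296875, 24.799999237060547], [298.0, 103.0999984741211], [228.0, 127.0999984741211], [307.79998779296875, 130.5], [398.20001220703125, 104.0999984741211]]
console [array([463.8, -96.2,  55. ]), array([473.2,   1.5,  55. ]), array([568.3,  -6.3,  55. ]), array([ 562.6, -103.3,   55. ])] [516.975 -51.075  55.   ] [np.float64(98.15115893355514), np.float64(95.41933766276097), np.float64(97.16732990053806), np.float64(99.05478282243621)]
base far 35 [array([605.4,  -8.1,  35. ]), array([617.9, 118.7,  35. ])] 127.41463809154739 -0.09826295251896024
base far 0 [array([606.2,  -9.5,   0. ]), array([619.7, 127.6,   0. ])] 137.76305745736047 -0.09815186058828057
dark [ 13  15  34  33 466] [239.39484979  76.24248927] [520.1 -55.2  99. ]
```

View pics/dial.png

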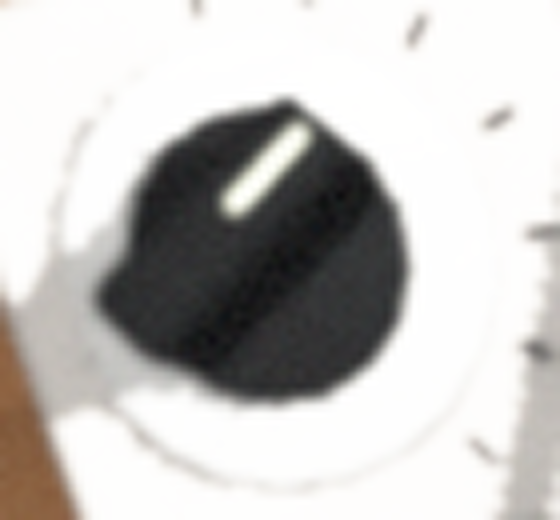

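```bash
python3 - <<'E'
from h import *
w=dict(np.load('w2.npz'))
f=lambda u,v:ray(w,210+u/8,45+v/8,99)
print('bar centre',f(236,230)); 
for A,B in [((145,325),(330,135)),((230,210),(305,130)),((100,290),(285,100)),((190,360),(370,170))]:
  d=f(*B)-f(*A); print(np.linalg.norm(d[:2]),np.arctan2(d[1],d[0]))
# rim of the well, line fit on base/ rim edges: print posts' knob positions at z145
for n,u,v in [('knobL',363,190),('knobR',513,145),('bar', 0,0)][:2]: print(n,ray(w,100+u/1.667,v/1.667,145))
E
```

```text
bar centre [517.8 -54.   99. ]
37.31286641361127 1.9323900761403308
15.20855022676391 1.9549656911874989
37.18400193631665 1.9308260458178756
36.84195977414884 1.9518067361226443
knobL [591.5  11.6 145. ]
knobR [600.1 104.3 145. ]
```

Warmer: origin ≈ (526,64), yaw ≈ -0.09, agreed by console, base edge and hinge knobs. The dial is at (517,-54.5) with a ≈ 1.11. Approaching the dial.

carry_out --pt "29 -22 0 0 0.4" --pt "29 -22 0 0 0.4" --pt "29 -22 0 0 0.4" --pt "29 -22 0 0 0.4" --pt "0 0 25 7.8 0.4" --pt "0 0 25 7.8 0.4" --pt "0 0 25 7.8 0.4" --pt "0 0 25 7.8 0.4" --pt "0 0 25 7.8 0.4" --pt "0 0 25 8 0.4" --pt "0 0 0 0 0.4" --pt "0 0 0 0 0.4"

```text
t: 3.6
eef_pos: [517.8, -54.4, 155.6]
tcp_rot: [3.141, 0.0, 1.95]
ft_force: [0.6, 0.9, 0.0]
opening: 0.6
grip_force: 0.0
```

carry_out --pt "0 0 20 0 0.4" --pt "0 0 20 0 0.4" --pt "0 0 20 0 0.4" --pt "0 0 12 0 0.4" --pt "0 0 0 0 0.4" --pt "0 0 0 0 1" --pt "0 0 0 0 1" --pt "0 0 0 0 1" --pt "0 0 0 0 1" --pt "0 0 0 0 1"

```text
t: 4.6
eef_pos: [518.0, -55.4, 82.9]
tcp_rot: [3.141, 0.0, 1.945]
ft_force: [-0.2, 0.2, -0.6]
opening: 0.238
grip_force: 0.0
```

carry_out --pt "0 0 0 0 1" --pt "0 0 0 0 1" --pt "0 0 0 0 1" --pt "0 0 0 -8 1" --pt "0 0 0 -8 1" --pt "0 0 0 -8 1" --pt "0 0 0 -8 1" --pt "0 0 0 -8 1" --pt "0 0 0 -8 1" --pt "0 0 0 -8 1" --pt "0 0 0 0 1"

```text
t: 5.7
eef_pos: [516.4, -55.4, 82.7]
tcp_rot: [-3.141, -0.003, 2.927]
ft_force: [-7.6, -2.0, 7.9]
opening: 0.146
grip_force: 30.0
```

```bash
python3 -c "
from h import *
s=env.state(); print({k:s[k] for k in ('eef_pos','tcp_rot','ft_force','moment','grip_force','opening')})"
```

```text
{'eef_pos': array([516.37907669, -55.3722221 ,  82.74899797]), 'tcp_rot': array([-3.14131092, -0.00334951,  2.92708221]), 'ft_force': array([-7.61564784, -1.98481362,  7.85884583]), 'moment': array([-0.25069462,  1.46694477,  0.07453105]), 'grip_force': 29.99833434820175, 'opening': 0.1464325259352593}
```

carry_out --pt "0 0 0 -4 1" --pt "0 0 0 -4 1" --pt "0 0 0 -2 1" --pt "0 0 0 -2 1" --pt "0 0 0 0 1" --pt "0 0 0 0 1"

```text
t: 6.3
eef_pos: [516.5, -55.2, 82.7]
tcp_rot: [3.141, -0.003, 3.13]
ft_force: [-8.0, 0.4, 8.1]
opening: 0.159
grip_force: 31.7
```

```bash
python3 -c "
from h import *
s=env.state(); print({k:s[k] for k in ('eef_pos','tcp_rot','ft_force','moment','grip_force','opening','joints')})"
```

```text
{'eef_pos': array([516.54641461, -55.2115349 ,  82.74228085]), 'tcp_rot': array([ 3.14052080e+00, -2.88453667e-03,  3.12950116e+00]), 'ft_force': array([-8.0405488 ,  0.3684367 ,  8.05068489]), 'moment': array([ 0.01315065,  1.32339438, -0.86139007]), 'grip_force': 31.718252958962694, 'opening': 0.15897024924262482, 'joints': array([-2.33890346e-01,  5.40168995e-01,  1.95175700e+00,  6.76783587e-04,
        6.52716436e-01, -1.79313192e+00])}
```

The dial is at the off stop: moment about -0.86 N m and the grip is twisting. I'll release, lift and turn for the bail.

carry_out --pt "0 0 0 0 0.3" --pt "0 0 0 0 0.3" --pt "0 0 0 0 0.3" --pt "0 0 -40 0 0.3" --pt "0 0 -40 0 0.3" --pt "0 0 -40 7.9 0.3" --pt "0 0 -40 7.9 0.3" --pt "0 0 0 7.9 0.3" --pt "0 0 0 7.9 0.3" --pt "0 0 0 7.9 0.3" --pt "0 0 0 7.9 0.3" --pt "0 0 0 7.9 0.3"

```text
t: 7.5
eef_pos: [517.9, -55.4, 242.6]
tcp_rot: [3.141, 0.0, 2.161]
ft_force: [0.1, 0.2, 0.7]
opening: 0.696
grip_force: 0.0
```

carry_out --pt "0 0 0 7.9 0.3" --pt "0 0 0 7.9 0.3" --pt "0 0 0 7.9 0.3" --pt "0 0 0 7.9 0.3" --pt "0 0 0 7.6 0.4" --pt "-50 0 0 0 0.4" --pt "0 0 0 0 0.4" --pt "0 0 0 0 0.4"

```text
t: 8.3
eef_pos: [513.4, -105.8, 242.5]
tcp_rot: [-3.141, -0.0, 1.48]
ft_force: [0.7, 0.2, -0.2]
opening: 0.602
grip_force: 0.0
```

```bash
python3 - <<'E'
from h import *
s=env.state(); print(s['eef_pos'],s['tcp_rot'])
w=snap('wrist','w3.png'); np.savez('w3.npz',K=w['K'],R=w['R'],t=w['t'])
i=cv2.imread('pics/w3.png')[:235]; cv2.imwrite('pics/w3c.png',cv2.resize(i[:, 100:580],(800,392),interpolation=cv2.INTER_CUBIC))
from scipy.spatial.transform import Rotation as Ro
O=np.array([526,64,0]); R=Ro.from_euler('z',-.09).as_matrix()
for n,p in [('bar',(-44.4,0,73.4)),('kL',(70,-46,145)),('kR',(70,46,145)),('wellc',(0,0,35)),('dial',(0,-120,99))]:
  q=O+R@p; print(n,q.round(1),proj(w,q), (proj(w,q)-[100,0])*1.667)
E
```

```text
[ 513.38666874 -105.84587338  242.46962227] [-3.14143412e+00 -2.41724079e-04  1.48048529e+00]
bar [481.8  68.   73.4] [266.9   8.1] [278.2223  13.5027]
kL [591.6  11.9 145. ] [401.8  42. ] [503.1006  70.014 ]
kR [599.9 103.5 145. ] [ 410.7 -100.5] [ 517.9369 -167.5335]
wellc [526.  64.  35.] [313.1  20.4] [355.2377  34.0068]
dial [515.2 -55.5  99. ] [312.7 135.5] [354.5709 225.8785]
```

View pics/w3c.png

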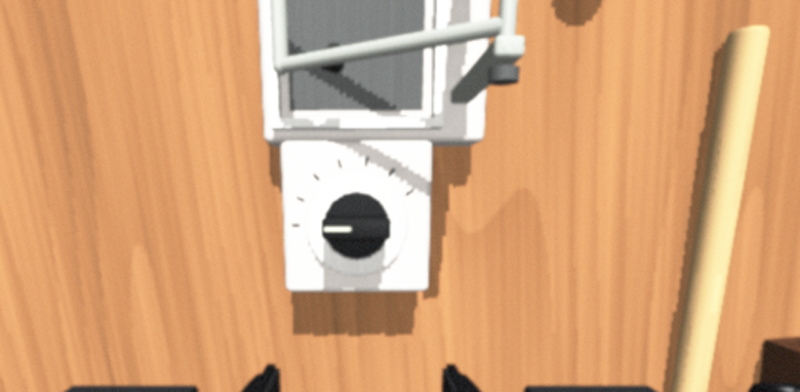

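The dial mark points to the warmer's -x (off), and the projections of the dial, knobs and bar match the model. Moving to the bail bar.

carry_out --pt "42.5 -12 0 0 0.4" --pt "42.5 -12 0 0 0.4" --pt "42.5 -12 0 0 0.4" --pt "42.5 -12 0 0 0.4" --pt "0 0 30 0 0.4" --pt "0 0 30 0 0.4" --pt "0 0 30 0 0.4" --pt "0 0 30 0 0.4" --pt "0 0 25 0 0.4" --pt "0 0 15 0 0.4" --pt "0 0 9 0 0.4" --pt "0 0 0 0 0.4"

```text
t: 9.55
eef_pos: [480.3, 69.0, 72.9]
tcp_rot: [-3.14, 0.0, 1.483]
ft_force: [-0.8, -0.4, 0.7]
opening: 0.598
grip_force: 0.0
```

carry_out --pt "0 0 0 0 1" --pt "0 0 0 0 1" --pt "0 0 0 0 1" --pt "0 0 0 0 1" --pt "0 0 0 0 1" --pt "0 0 0 0 1" --pt "0 0 0 0 1" --pt "0 0 0 0 1" --pt "0 0 0 0 1" --pt "0 0 0 0 1"

```text
t: 10.55
eef_pos: [481.1, 68.3, 73.7]
tcp_rot: [3.141, -0.0, 1.482]
ft_force: [2.8, -0.3, 0.6]
opening: 0.099
grip_force: 30.0
```

carry_out --pt "0 -12 -24 0 1" --pt "0 -7 -26 0 1" --pt "0 -1.5 -27 0 1" --pt "0 4 -27 0 1" --pt "0 9 -25.5 0 1" --pt "0 14 -23 0 1" --pt "0 0 0 0 1"

```text
t: 11.25
eef_pos: [490.4, 67.3, 228.4]
tcp_rot: [3.135, -0.0, 1.482]
ft_force: [9.2, -2.7, -10.0]
opening: 0.094
grip_force: 30.0
```

carry_out --pt "0 18 -18 0 1" --pt "0 22 -15 0 1" --pt "0 24.5 -11 0 1" --pt "0 26 -6 0 1" --pt "0 27 -1 0 1" --pt "0 26.5 4.5 0 1" --pt "0 0 0 0 1" --pt "0 0 0 0 0.4" --pt "0 0 0 0 0.4" --pt "0 0 0 0 0.4"

```text
t: 12.25
eef_pos: [630.0, 55.1, 272.3]
tcp_rot: [-3.14, -0.0, 1.482]
ft_force: [-0.5, -0.0, -0.4]
opening: 0.292
grip_force: 0.0
```

carry_out --pt "0 0 -30 0 0.4" --pt "0 0 -40 0 0.4" --pt "0 0 -40 0 0.4" --pt "19 -43 10 0 0.4" --pt "19 -43 10 0 0.4" --pt "19 -43 10 0 0.4" --pt "19 -43 10 0 0.4" --pt "19 -43 10 0 0.4" --pt "19 -43 10 0 0.4" --pt "0 0 40 0 0.4" --pt "0 0 0 0 0.4" --pt "0 0 0 0 0.4"

```text
t: 13.45
eef_pos: [384.0, 191.4, 283.3]
tcp_rot: [-3.141, 0.0, 1.482]
ft_force: [-0.1, -0.4, 0.3]
opening: 0.603
grip_force: 0.0
```

```bash
python3 - <<'E'
from h import *
s=env.state(); print(s['eef_pos'],s['tcp_rot'])
w=snap('wrist','w4.png'); np.savez('w4.npz',K=w['K'],R=w['R'],t=w['t'])
snap('scene','s4.png'); sc=cv2.imread('pics/s4.png')[130:250,270:450]
i=cv2.imread('pics/w4.png')[:300]; o=np.zeros((600,640,3),np.uint8); o[:300]=i; o[300:,:450]=cv2.resize(sc,(450,300)); cv2.imwrite('pics/w4c.png',o)
E
```

```text
[384.02154424 191.38685768 283.25445747] [-3.14085898e+00  2.58666802e-04  1.48201909e+00]
```

View pics/w4c.png

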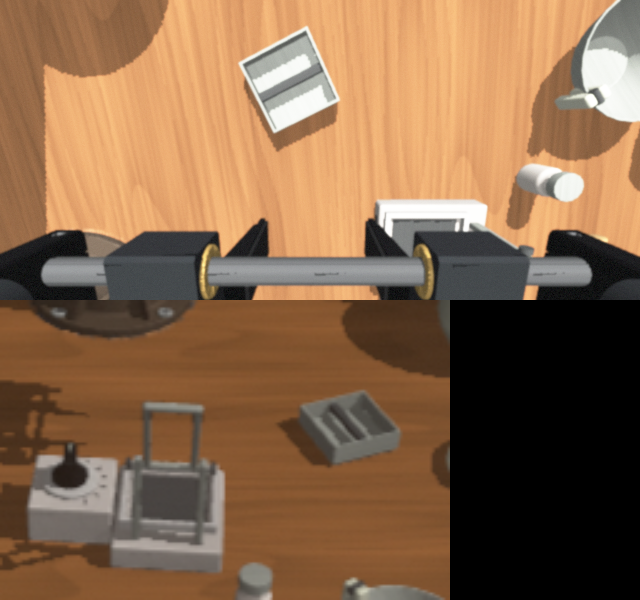

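The bail stands open, leaning back. The dish's rim corners are at (240,66), (307,29), (338,101) and (276,133), and its bar runs left-right rising to the right.

```bash
cat >> h.py <<'E'
def rect(c,img,mask_fn,z,seed,r=70):
    "quad of the blob near seed -> world corners, centre, side angles"
    m=mask_fn(img).astype(np.uint8); u,v=map(int,seed); k=np.zeros_like(m); k[max(0,v-r):v+r,max(0,u-r):u+r]=1; m*=k
    m=cv2.morphologyEx(m,cv2.MORPH_CLOSE,np.ones((5,5),np.uint8))
    cs,_=cv2.findContours(m,cv2.RETR_EXTERNAL,cv2.CHAIN_APPROX_NONE); q=max(cs,key=cv2.contourArea)
    W=np.array([ray(c,p[0][0],p[0][1],z)[:2] for p in q],np.float32)
    return cv2.minAreaRect(W)
E
python3 - <<'E'
from h import *
w=dict(np.load('w4.npz')); img=cv2.imread('pics/w4.png')
g=lambda i:(i.max(2).astype(int)-i.min(2)<40)&(i.max(2)>70)
for z in (32,): print(rect(w,img,g,z,(290,80)))
gr=cv2.cvtColor(img,cv2.COLOR_BGR2GRAY)
P=np.array([(240,66),(307,29),(338,101),(276,133)],np.float32).reshape(-1,1,2)
q=cv2.cornerSubPix(gr,P.copy(),(3,3),(-1,-1),(3,50,.01)).reshape(-1,2); print(q)
c=np.array([ray(w,*p,32) for p in q]); print(c,c.mean(0),[np.linalg.norm(c[i]-c[i-1]) for i in range(4)])
d=c[1]-c[0]; e=c[2]-c[3]; print(np.arctan2(d[1],d[0]),np.arctan2(e[1],e[0]))
d=c[0]-c[3]; e=c[1]-c[2]; print(np.arctan2(d[1],d[0]),np.arctan2(e[1],e[0]))
E
```

```text
((360.41680908203125, 305.79229736328125), (97.05693817138672, 97.54080200195312), 20.40989875793457)
[[241.91002   63.80828 ]
 [305.34616   29.96597 ]
 [336.02423  101.531425]
 [273.53482  132.76543 ]]
[[303.1 332.2  32. ]
 [386.4 363.7  32. ]
 [417.9 276.4  32. ]
 [332.4 244.1  32. ]] [359.95 304.1   32.  ] [np.float64(92.84449364394206), np.float64(89.05694807256755), np.float64(92.80915903077671), np.float64(91.39770237812327)]
0.36153055286766916 0.3612037554936815
1.8918656823868227 1.9170818342542746
```

The dish centre is (360,305) with the bar yaw 0.356, and the measured side of 97 mm at rim height 32 confirms a single dish. Approaching with tool yaw 3.498.

carry_out --pt "37 -11.3 10 0 0.5" --pt "37 -11.3 10 0 0.5" --pt "37 -11.3 10 0 0.5" --pt "0 0 10 -8.25 0.5" --pt "0 0 10 -8.25 0.5" --pt "0 0 10 -8.25 0.5" --pt "0 0 10 -8.25 0.5" --pt "0 0 10 -8.25 0.5" --pt "0 0 10 -8.25 0.5" --pt "0 0 10 -8.25 0.5" --pt "0 0 10 -8.25 0.5" --pt "0 0 10 -8.25 0.5"

```text
t: 14.75
eef_pos: [361.2, 305.1, 163.2]
tcp_rot: [3.14, 0.001, 2.783]
ft_force: [0.2, 0.9, 0.2]
opening: 0.499
grip_force: 0.0
```

carry_out --pt "0 0 10 -8.25 0.5" --pt "0 0 10 -8.25 0.5" --pt "0 0 10 -8.25 0.5" --pt "0 0 10 -8.25 0.5" --pt "0 0 10 -8.25 0.5" --pt "0 0 0 0 0.5" --pt "0 0 0 0 0.5"

```text
t: 15.45
eef_pos: [360.8, 305.1, 113.2]
tcp_rot: [3.141, 0.001, -2.79]
ft_force: [0.2, 0.6, 0.0]
opening: 0.5
grip_force: 0.0
```

```bash
python3 - <<'E'
from h import *
s=env.state(); print(s['eef_pos'],s['tcp_rot'],s['opening'])
w=snap('wrist','w5.png'); a=snap('scene','s5.png'); t=snap('top','t5.png')
img=cv2.imread('pics/s5.png')
g=lambda i:(i.max(2).astype(int)-i.min(2)<30)&(i.max(2)>70)
for x in [(312.,287.,32),(360,305,32),(360,305,26)]: print(proj(a,x))
print(rect(a,img,g,32,(410,180),30))
m=cv2.resize(cv2.imread('pics/w5.png'),(640,400)); o=np.zeros((400,800,3),np.uint8); o[:,:500]=m[:,70:570]; o[:300,500:]=cv2.resize(img[150:210,380:440],(300,300)); cv2.imwrite('pics/w5c.png',o)
E
```

```text
[360.75761992 305.10940092 113.22621247] [ 3.14136850e+00  6.94039355e-04 -2.79046926e+00] 0.4998478917130492
[401.7 167.8]
[409.2 176.5]
[409. 178.]
((380.16510009765625, 300.99371337890625), (124.15885925292969, 113.654052734375), 20.357751846313477)
```

View pics/w5c.png

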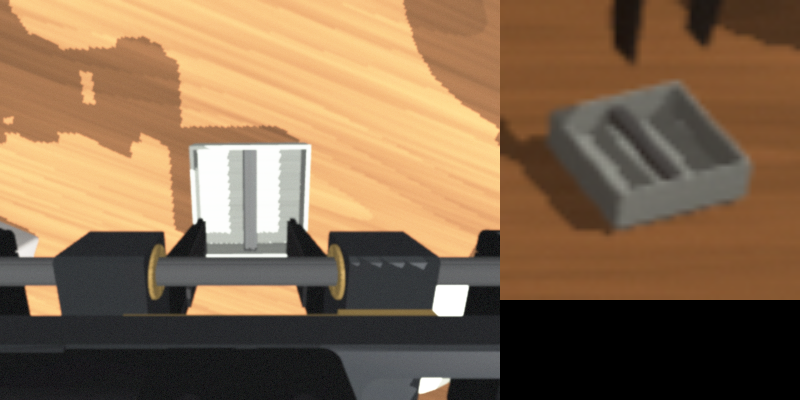

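The dish is square in the view: rim from v=147 to about 255, bar centred at u≈320 between the fingers. Checking the along-bar offset before lowering.

```bash
python3 - <<'E'
from h import *
img=cv2.imread('pics/w5.png'); s=env.state()
w=snap('wrist')
from scipy.spatial.transform import Rotation as Ro
R=Ro.from_euler('xyz',s['tcp_rot']).as_matrix()
f=lambda u,v,z: (R.T@(ray(w,u,v,z)-s['eef_pos']))[:2].round(1)
gr=cv2.cvtColor(img,cv2.COLOR_BGR2GRAY).astype(int)
print('col300',list(enumerate(gr[138:156,310],138)));print('row190',list(enumerate(gr[190,255:268],255)),list(enumerate(gr[190,374:386],374)))
print('bar',list(enumerate(gr[180,305:335],305)),list(enumerate(gr[245:262,345],245)))
for p in [(310,145),(260,190),(381,190)]: print(p,f(*p,32))
E
```

```text
col300 [(138, np.int64(119)), (139, np.int64(121)), (140, np.int64(122)), (141, np.int64(123)), (142, np.int64(126)), (143, np.int64(128)), (144, np.int64(156)), (145, np.int64(227)), (146, np.int64(252)), (147, np.int64(254)), (148, np.int64(252)), (149, np.int64(242)), (150, np.int64(217)), (151, np.int64(196)), (152, np.int64(193)), (153, np.int64(195)), (154, np.int64(197)), (155, np.int64(193))]
row190 [(255, np.int64(125)), (256, np.int64(126)), (257, np.int64(124)), (258, np.int64(125)), (259, np.int64(130)), (260, np.int64(163)), (261, np.int64(231)), (262, np.int64(252)), (263, np.int64(253)), (264, np.int64(250)), (265, np.int64(235)), (266, np.int64(211)), (267, np.int64(201))] [(374, np.int64(167)), (375, np.int64(234)), (376, np.int64(252)), (377, np.int64(254)), (378, np.int64(250)), (379, np.int64(234)), (380, np.int64(221)), (381, np.int64(219)), (382, np.int64(218)), (383, np.int64(219)), (384, np.int64(217)), (385, np.int64(216))]
bar [(305, np.int64(192)), (306, np.int64(195)), (307, np.int64(197)), (308, np.int64(191)), (309, np.int64(196)), (310, np.int64(194)), 
[... 269 characters left out ...]
 np.int64(153)), (324, np.int64(154)), (325, np.int64(161)), (326, np.int64(196)), (327, np.int64(240)), (328, np.int64(252)), (329, np.int64(254)), (330, np.int64(254)), (331, np.int64(254)), (332, np.int64(254)), (333, np.int64(254)), (334, np.int64(254))] [(245, np.int64(128)), (246, np.int64(128)), (247, np.int64(130)), (248, np.int64(131)), (249, np.int64(130)), (250, np.int64(127)), (251, np.int64(127)), (252, np.int64(140)), (253, np.int64(185)), (254, np.int64(238)), (255, np.int64(250)), (256, np.int64(238)), (257, np.int64(156)), (258, np.int64(85)), (259, np.int64(76)), (260, np.int64(76)), (261, np.int64(87))]
(310, 145) [47.8 -6.6]
(260, 190) [ 11.4 -47.6]
(381, 190) [11.4 51.4]
```

carry_out --pt "0 0.5 30 0 0.5" --pt "0 0 30 0 0.5" --pt "0 0 20 0 0.5" --pt "0 0 15 0 0.5" --pt "0 0 0 0 0.5" --pt "0 0 0 0 1" --pt "0 0 0 0 1" --pt "0 0 0 0 1" --pt "0 0 0 0 1" --pt "0 0 0 0 1" --pt "0 0 0 0 1" --pt "0 0 0 0 1"

```text
t: 16.85
eef_pos: [359.8, 305.7, 18.0]
tcp_rot: [3.141, 0.001, -2.785]
ft_force: [-2.2, 0.9, 6.5]
opening: 0.127
grip_force: 30.0
```

carry_out --pt "0 0 0 0 1" --pt "0 0 0 0 1" --pt "0 0 -20 0 1" --pt "0 0 -40 0 1" --pt "0 0 -40 0 1" --pt "0 0 -40 0 1" --pt "0 0 0 0 1"

```text
t: 17.55
eef_pos: [361.0, 306.3, 161.7]
tcp_rot: [3.14, 0.007, -2.785]
ft_force: [0.0, 0.7, -2.2]
opening: 0.128
grip_force: 30.0
```

The dish is held. Both earlier pinches (bail bar x=481.1, dial at (516.3,-55.2)) agree within 1 mm with warmer origin (526,64), so I'll carry it there.

carry_out --pt "-11.7 -47.4 0 0 1" --pt "-11.7 -47.4 0 0 1" --pt "-11.7 -47.4 0 0 1" --pt "-11.7 -47.4 0 0 1" --pt "-11.7 -47.4 0 0 1" --pt "-11.7 -47.4 0 0 1" --pt "0 0 0 8.5 1" --pt "0 0 0 8.5 1" --pt "0 0 0 8.5 1" --pt "0 0 0 0 1" --pt "0 0 0 0 1"

```text
t: 18.65
eef_pos: [524.3, 63.4, 156.8]
tcp_rot: [-3.141, -0.001, 3.057]
ft_force: [-0.3, -0.5, -2.0]
opening: 0.12
grip_force: 29.9
```

```bash
python3 - <<'E'
from h import *
s=env.state(); print(s['eef_pos'],s['tcp_rot'],s['ft_force'])
w=snap('wrist','w6.png'); np.savez('w6.npz',K=w['K'],R=w['R'],t=w['t'],e=s['eef_pos'],r=s['tcp_rot'])
cv2.imwrite('pics/w6c.png',cv2.resize(cv2.imread('pics/w6.png')[100:300,160:480],(800,500),interpolation=cv2.INTER_CUBIC))
E
```

```text
[524.31446552  63.39207456 156.82288522] [-3.14149946e+00 -1.27215555e-03  3.05728295e+00] [-0.28541745 -0.48928462 -1.96756322]
```

View pics/w6c.png

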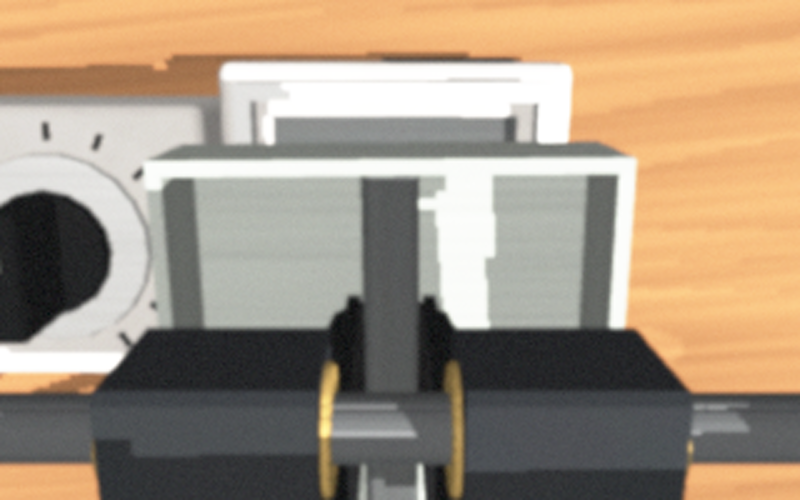

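```bash
python3 - <<'E'
from h import *
from scipy.spatial.transform import Rotation as Ro
z=dict(np.load('w6.npz')); R=Ro.from_euler('xyz',z['r']).as_matrix()
f=lambda u,v,h: (R.T@(ray(z,160+u/2.5,100+v/2.5,h)-z['e']))[:2].round(1)
for n,p in dict(baseL=(222,66,35),baseR=(571,66,35),rimLin=(253,100,47),rimRin=(537,100,47),rimTopL=(240,84,47),rimTopR=(545,84,47),dishL=(146,163,171),dishR=(636,159,171)).items(): print(n,f(*p))
E
```

```text
baseL [ 60.4 -62.7]
baseR [60.6 63.9]
rimLin [ 49.  -49.9]
rimRin [49.2 49.9]
rimTopL [ 54.6 -54.2]
rimTopR [54.7 52.5]
dishL [ 45.3 -49.2]
dishR [46.1 46.3]
```

Dish vs well in the same view: dish centre is at tool (-2.3,-1.4) and the well at about (-2.8,0), both square. Shift (-0.7,+1.5) and lower.

carry_out --pt "-0.7 1.5 0 0 1" --pt "0 0 30 0 1" --pt "0 0 30 0 1" --pt "0 0 20 0 1" --pt "0 0 0 0 1" --pt "0 0 6 0 1" --pt "0 0 6 0 1" --pt "0 0 6 0 1" --pt "0 0 0 0 1"

```text
t: 19.6
eef_pos: [525.4, 64.9, 59.4]
tcp_rot: [3.142, -0.0, 3.053]
ft_force: [0.5, 0.1, -0.6]
opening: 0.125
grip_force: 29.9
```

carry_out --pt "0 0 3 0 1" --pt "0 0 3 0 1" --pt "0 0 1 0 1" --pt "0 0 0 0 1" --pt "0 0 0 0 1"

```text
t: 20.1
eef_pos: [525.6, 64.9, 53.0]
tcp_rot: [3.141, 0.0, 3.053]
ft_force: [-1.6, 0.0, 4.8]
opening: 0.126
grip_force: 29.9
```

carry_out --pt "0 0 0 0 0.5" --pt "0 0 0 0 0.5" --pt "0 0 0 0 0.5" --pt "0 0 0 0 0.5" --pt "0 0 -20 0 0.5" --pt "0 0 -40 0 0.5" --pt "0 0 -50 0 0.5" --pt "0 0 -50 0 0.5" --pt "0 0 -50 0 0.5" --pt "-16.5 -43 0 0 0.5" --pt "-16.5 -43 0 0 0.5" --pt "-16.5 -43 0 0 0.5"

```text
t: 21.3
eef_pos: [563.6, -69.3, 263.2]
tcp_rot: [-3.142, 0.001, 3.054]
ft_force: [0.9, 0.5, -0.0]
opening: 0.499
grip_force: 0.0
```

carry_out --pt "-16.5 -43 0 0 0.5" --pt "-16.5 -43 0 0 0.5" --pt "-16.5 -43 0 0 0.5" --pt "-16.5 -43 0 0 0.5" --pt "-16.5 -43 0 0 0.5" --pt "-16.5 -43 0 0 0.5" --pt "0 0 0 0 0.5" --pt "0 0 0 0 0.5"

```text
t: 22.1
eef_pos: [638.7, -334.5, 261.5]
tcp_rot: [3.141, -0.001, 3.051]
ft_force: [-0.1, 0.5, 0.8]
opening: 0.495
grip_force: 0.0
```

```bash
python3 - <<'E'
from h import *
s=env.state(); print(s['eef_pos'],s['tcp_rot'],s['ft_force'])
w=snap('wrist','w7.png'); np.savez('w7.npz',K=w['K'],R=w['R'],t=w['t'],e=s['eef_pos'],r=s['tcp_rot'])
a=snap('top','t7.png'); snap('scene','s7.png')
o=np.zeros((600,800,3),np.uint8); o[:300,:640]=cv2.imread('pics/w7.png')[:300]
o[300:,:400]=cv2.resize(cv2.imread('pics/t7.png')[140:290,270:470],(400,300),interpolation=cv2.INTER_CUBIC)
o[300:,400:]=cv2.resize(cv2.imread('pics/s7.png')[160:250,260:380],(400,300),interpolation=cv2.INTER_CUBIC); cv2.imwrite('pics/w7c.png',o)
print(proj(w,(538,-330,9)))
E
```

```text
[ 638.72420112 -334.45259852  261.51736706] [ 3.14063161e+00 -1.25964750e-03  3.05134120e+00] [-0.05359538  0.45681671  0.84299555]
[313.7  92.2]
```

View pics/w7c.png

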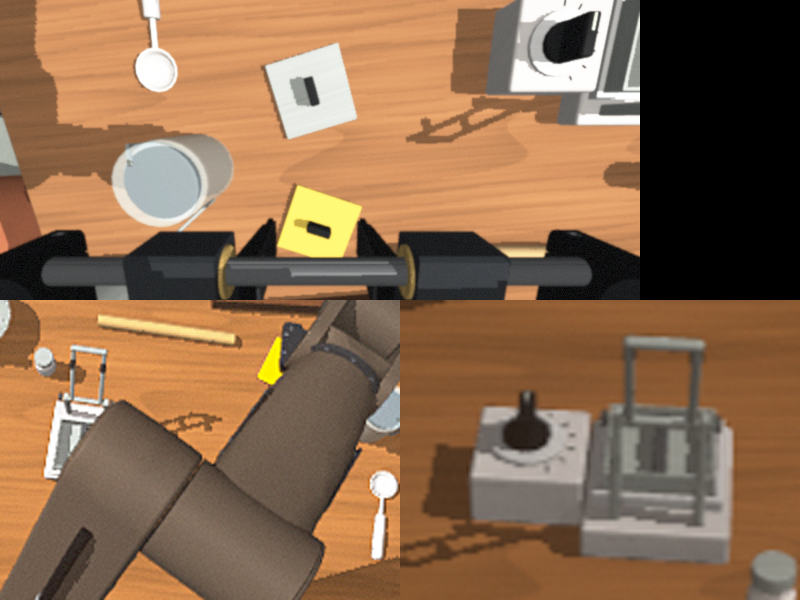

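The dish sits in the well and the dial is still off. The lid candidates are grey at wrist (311,91) and yellow (319,221). Grey is the steel one, with the black grip at (312,91). Measuring it now.

```bash
python3 - <<'E'
from h import *
w=dict(np.load('w7.npz')); img=cv2.imread('pics/w7.png')
sat=lambda i:(i.max(2).astype(int)-i.min(2)<35)
print('lid',rect(w,img,lambda i:sat(i)&(i.max(2)>100),9,(311,91),58))
print('grip',rect(w,img,lambda i:(i.max(2)<60),33,(311,91),30))
print(proj(w,(540,-330,9)))
E
```

```text
lid ((537.71240234375, -333.0938415527344), (95.68477630615234, 96.25379180908203), 11.228893280029297)
grip ((538.4945068359375, -333.1041259765625), (30.702489852905273, 8.286832809448242), 10.619771003723145)
[313.8  93.8]
```

Lid: centre (538,-333), 96 mm square, yaw 0.19 with the grip along it.

carry_out --pt "33.5 -2.6 20 0 0.5" --pt "33.5 -2.6 20 0 0.5" --pt "33.5 -2.6 20 0 0.5" --pt "0 0 40 -8.2 0.5" --pt "0 0 40 -8.2 0.5" --pt "0 0 0 0 0.5" --pt "0 0 0 0 0.5"

```text
t: 22.95
eef_pos: [538.8, -332.1, 123.6]
tcp_rot: [3.142, 0.0, -2.947]
ft_force: [0.4, -0.6, 1.0]
opening: 0.5
grip_force: 0.0
```

```bash
python3 - <<'E'
from h import *
s=env.state(); print(s['eef_pos'],s['tcp_rot'],s['ft_force'])
from scipy.spatial.transform import Rotation as Ro
R=Ro.from_euler('xyz',s['tcp_rot']).as_matrix()
w=snap('wrist','w8.png'); print(proj(w,(538,-333,9)))
g=cv2.imread('pics/w8.png'); m=(g.max(2).astype(int)-g.min(2)<35)&(g.max(2)>100)
f=lambda u,v,z: (R.T@(ray(w,u,v,z)-s['eef_pos']))[:2].round(1)
for v in (165,180,195):
  x=np.where(m[v,200:450])[0]+200; print(v,x.min(),x.max(),f(x.min(),v,9),f(x.max()+1,v,9))
for u in (290,320,350):
  y=np.where(m[100:230,u])[0]+100; print(u,y.min(),f(u,y.min(),9))
E
```

```text
[ 538.78525502 -332.05764508  123.63927559] [ 3.14150940e+00  1.00060495e-04 -2.94734683e+00] [ 0.37276444 -0.5663151   0.96191989]
[317.1 192.5]
165 265 370 [ 26.7 -48.3] [26.8 48.3]
180 266 369 [ 12.8 -48. ] [12.9 48. ]
195 267 368 [ -1.4 -47.6] [-1.4 47.7]
290 140 [ 49.3 -25.1]
320 140 [49.3  1.7]
350 140 [49.3 28.5]
```

carry_out --pt "1 0 30 0 0.5" --pt "0 0 30 0 0.5" --pt "0 0 25 0 0.5" --pt "0 0 18 0 0.5" --pt "0 0 0 0 0.5" --pt "0 0 0 0 1" --pt "0 0 0 0 1" --pt "0 0 0 0 1" --pt "0 0 0 0 1" --pt "0 0 0 0 1" --pt "0 0 0 0 1" --pt "0 0 0 0 1"

```text
t: 24.2
eef_pos: [537.4, -332.8, 20.1]
tcp_rot: [-3.142, 0.0, -2.944]
ft_force: [-2.0, 1.9, 6.3]
opening: 0.126
grip_force: 30.0
```

carry_out --pt "0 0 0 0 1" --pt "0 0 0 0 1" --pt "0 0 -20 0 1" --pt "0 0 -50 0 1" --pt "0 0 -50 0 1" --pt "0 0 -50 0 1" --pt "0 0 -20 0 1" --pt "0 0 0 0 1"

```text
t: 25.0
eef_pos: [538.1, -333.4, 212.8]
tcp_rot: [-3.137, 0.004, -2.944]
ft_force: [0.1, -0.0, -2.7]
opening: 0.122
grip_force: 30.0
```

carry_out --pt "-8.2 49.1 0 0 1" --pt "-8.2 49.1 0 0 1" --pt "-8.2 49.1 0 0 1" --pt "-8.2 49.1 0 0 1" --pt "-8.2 49.1 0 0 1" --pt "-8.2 49.1 0 0 1" --pt "-8.2 49.1 0 0 1" --pt "-8.2 49.1 0 0 1" --pt "0 0 20 8.2 1" --pt "0 0 20 8.2 1" --pt "0 0 0 0 1" --pt "0 0 0 0 1"

```text
t: 26.2
eef_pos: [524.2, 65.0, 168.8]
tcp_rot: [-3.141, -0.002, 3.057]
ft_force: [0.7, -0.1, -1.4]
opening: 0.124
grip_force: 30.0
```

```bash
python3 - <<'E'
from h import *
s=env.state(); print(s['eef_pos'],s['tcp_rot'],s['ft_force'])
w=snap('wrist','w9.png'); np.savez('w9.npz',K=w['K'],R=w['R'],t=w['t'],e=s['eef_pos'],r=s['tcp_rot'])
cv2.imwrite('pics/w9c.png',cv2.resize(cv2.imread('pics/w9.png')[100:300,160:480],(800,500),interpolation=cv2.INTER_CUBIC))
E
```

```text
[524.24043127  65.03591175 168.77818884] [-3.14145676e+00 -2.28097195e-03  3.05677048e+00] [ 0.69238927 -0.08160027 -1.44701769]
```

View pics/w9c.png

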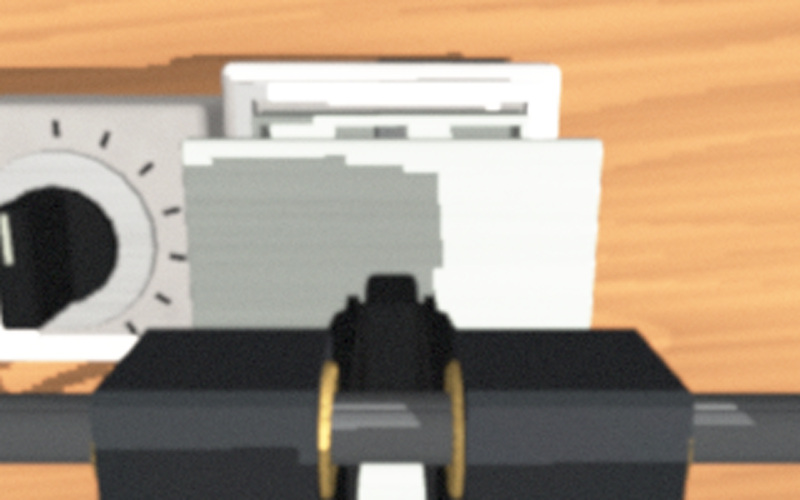

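```bash
python3 - <<'E'
from h import *
from scipy.spatial.transform import Rotation as Ro
z=dict(np.load('w9.npz')); R=Ro.from_euler('xyz',z['r']).as_matrix()
f=lambda u,v,h: (R.T@(ray(z,160+u/2.5,100+v/2.5,h)-z['e']))[:2].round(1)
g=cv2.cvtColor(cv2.imread('pics/w9.png'),cv2.COLOR_BGR2GRAY)
print(g[125:160,320]); print('r148',g[148,255:280],g[148,360:376]); print('r152',g[152,255:280],g[152,360:376])
for n,p in dict(baseL=(223,66,35),baseR=(559,66,35),lidL=(182,141,157.8),lidR=(603,141,157.8),dishL=(258,113,67),dishR=(525,113,67)).items(): print(n,f(*p))
E
```

```text
[185 238 250 253 254 254 249 234 251 255 255 255 255 255 255 255 251 224
 182 143 157 220 246 248 236 183 147 143 139 143 172 219 240 247 248]
r148 [224 222 223 223 217 204 184 180 180 175 177 178 178 182 184 188 186 186
 185 186 185 183 185 185 185] [249 249 249 249 248 248 248 248 248 249 250 253 255 255 255 255]
r152 [222 224 223 224 221 208 188 176 164 134 108 107 151 222 247 250 250 250
 250 250 250 250 250 250 250] [173 175 173 160 131 108  98 133 209 248 252 254 255 255 255 255]
baseL [ 60.1 -65. ]
baseR [60.2 62.2]
lidL [ 46.5 -48.7]
lidR [46.5 46.7]
dishL [ 45.2 -46.9]
dishR [45.2 44.5]
```

Lid centre is at tool (-1.5,-1.0), with the dish and well at (-2.8,-1.3). I'll shift -1.3 and lower.

carry_out --pt "-1.3 -0.3 0 0 1" --pt "0 0 30 0 1" --pt "0 0 25 0 1" --pt "0 0 15 0 1" --pt "0 0 0 0 1" --pt "0 0 5 0 1" --pt "0 0 5 0 1" --pt "0 0 3 0 1" --pt "0 0 2 0 1" --pt "0 0 1 0 1" --pt "0 0 0 0 1"

```text
t: 27.35
eef_pos: [525.9, 64.8, 83.6]
tcp_rot: [3.142, 0.0, 3.053]
ft_force: [-0.4, -0.5, -2.1]
opening: 0.125
grip_force: 30.0
```

carry_out --pt "0 0 1 0 1" --pt "0 0 1 0 1" --pt "0 0 0 0 1" --pt "0 0 0 0 1"

```text
t: 27.75
eef_pos: [526.0, 64.8, 83.0]
tcp_rot: [3.141, 0.001, 3.053]
ft_force: [-5.3, -0.6, 15.8]
opening: 0.124
grip_force: 30.0
```

The lid touched down at the nested height (83.0). I'll release, lift and go to the open bail.

carry_out --pt "0 0 0 0 0.5" --pt "0 0 0 0 0.5" --pt "0 0 0 0 0.5" --pt "0 0 0 0 0.5" --pt "0 0 -20 0 0.5" --pt "0 0 -40 0 0.5" --pt "0 0 -40 0 0.5" --pt "0 0 -40 0 0.5" --pt "0 0 -50 0 0.5" --pt "0 0 -50 0 0.5" --pt "0 0 0 8.2 0.5" --pt "0 0 0 8.2 0.5"

```text
t: 28.95
eef_pos: [526.0, 64.8, 323.1]
tcp_rot: [3.14, 0.003, 2.761]
ft_force: [0.2, -0.0, -0.6]
opening: 0.499
grip_force: 0.0
```

carry_out --pt "0 0 0 8.2 0.5" --pt "0 0 0 8.2 0.5" --pt "0 0 0 8.2 0.5" --pt "0 0 0 8.2 0.5" --pt "0 0 0 8.2 0.5" --pt "0 0 0 8.2 0.5" --pt "0 0 0 8.2 0.5" --pt "0 0 0 8.2 0.5" --pt "0 0 0 8.2 0.5" --pt "-50 0 0 0 0.5" --pt "-50 0 0 0 0.5" --pt "0 0 0 0 0.5"

```text
t: 30.15
eef_pos: [516.2, -39.0, 321.4]
tcp_rot: [-3.141, 0.001, 1.474]
ft_force: [0.4, 0.9, -0.0]
opening: 0.501
grip_force: 0.0
```

```bash
python3 - <<'E'
from h import *
from scipy.spatial.transform import Rotation as Ro
s=env.state(); print(s['eef_pos'],s['tcp_rot'],s['ft_force'])
w=snap('wrist','w10.png'); snap('scene','s10.png')
O=np.array([526,64,0]); R=Ro.from_euler('z',-.09).as_matrix()
i=cv2.imread('pics/w10.png')
o=np.zeros((600,800,3),np.uint8); o[:300,:640]=i[:300]
o[300:,:400]=cv2.resize(cv2.imread('pics/s10.png')[150:240,270:390],(400,300),interpolation=cv2.INTER_CUBIC); cv2.imwrite('pics/w10c.png',o)
for n,p in [('bar',(127,0,267)),('bar-',(127,-22,267)),('lid',(0,0,72)),('lidc',(-48,-48,72)),('lidc',(48,-48,72)),('lidc',(48,48,72)),('lidc',(-48,48,72))]:
  q=O+R@p; print(n,q.round(1),proj(w,q))
E
```

```text
[516.20562624 -38.95172998 321.38921235] [-3.14122034e+00  8.56357542e-04  1.47445679e+00] [ 0.36037867  0.91428901 -0.04079464]
bar [652.5  52.6 267. ] [508.2  59.4]
bar- [650.5  30.7 267. ] [503.4  94.5]
lid [526.  64.  72.] [315.6  88.5]
lidc [473.9  20.5  72. ] [279.3 127.2]
lidc [569.5  11.9  72. ] [352.3 126.8]
lidc [578.1 107.5  72. ] [354.1  47.3]
lidc [482.5 116.1  72. ] [276.6  47.8]
```

View pics/w10c.png

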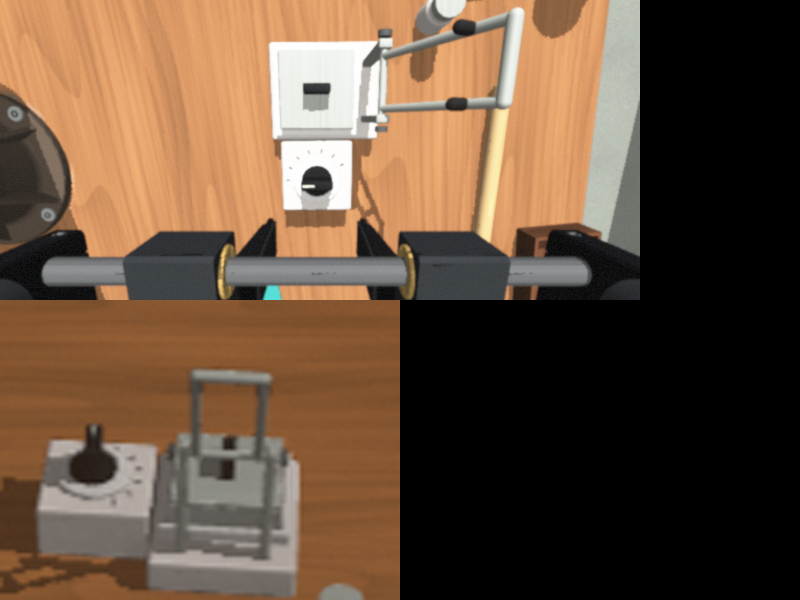

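The lid sits square on the dish and the dial is off. The open bail's crossbar at (509,58) matches the model (508,59). Grasping it.

carry_out --pt "26 32 0 -0.3 0.5" --pt "26 32 0 0 0.5" --pt "26 32 0 0 0.5" --pt "26 31 0 0 0.5" --pt "0 0 0 0 0.5" --pt "0 0 20 0 0.5" --pt "0 0 20 0 0.5" --pt "0 0 14 0 0.5" --pt "0 0 0 0 0.5" --pt "0 0 0 0 1" --pt "0 0 0 0 1" --pt "0 0 0 0 1"

```text
t: 31.45
eef_pos: [652.5, 57.6, 268.6]
tcp_rot: [3.14, -0.0, 1.484]
ft_force: [0.3, 0.2, -0.1]
opening: 0.304
grip_force: 0.0
```

carry_out --pt "0 0 0 0 1" --pt "0 0 0 0 1" --pt "0 0 0 0 1" --pt "0 0 0 0 1" --pt "0 0 0 0 1" --pt "0 0 0 0 1"

```text
t: 32.05
eef_pos: [652.4, 57.5, 267.9]
tcp_rot: [3.141, -0.0, 1.484]
ft_force: [-0.1, -0.1, 3.1]
opening: 0.098
grip_force: 30.0
```

carry_out --pt "0 -25.5 -9 0 1" --pt "0 -26.5 -3.5 0 1" --pt "0 -27 1.5 0 1" --pt "0 -26 7 0 1" --pt "0 -24 12 0 1" --pt "0 -21 16.5 0 1" --pt "0 0 0 0 1"

```text
t: 32.75
eef_pos: [500.5, 71.1, 241.9]
tcp_rot: [-3.138, -0.0, 1.484]
ft_force: [-5.9, 3.2, 3.3]
opening: 0.095
grip_force: 30.0
```

carry_out --pt "0 -18 20.5 0 1" --pt "0 -13 23.5 0 1" --pt "0 -8 26 0 1" --pt "0 -3 27 0 1" --pt "0 0 0 0 1"

```text
t: 33.25
eef_pos: [461.2, 74.5, 144.2]
tcp_rot: [-3.138, -0.0, 1.483]
ft_force: [-1.8, 3.6, -0.6]
opening: 0.096
grip_force: 30.0
```

carry_out --pt "0 0.5 13 0 1" --pt "0 2 13 0 1" --pt "0 3 13 0 1" --pt "0 2 5 0 1" --pt "0 1 3 0 1" --pt "0 0 0 0 1"

```text
t: 33.85
eef_pos: [468.9, 73.8, 98.5]
tcp_rot: [-3.137, -0.0, 1.484]
ft_force: [-6.8, 5.9, -3.0]
opening: 0.096
grip_force: 30.0
```

carry_out --pt "0 1 2 0 1" --pt "0 1 2 0 1" --pt "0 0.5 1 0 1" --pt "0 0 0 0 1" --pt "0 0 0 0 1"

```text
t: 34.35
eef_pos: [470.7, 73.7, 93.6]
tcp_rot: [-3.136, 0.0, 1.484]
ft_force: [-9.8, 5.2, -3.2]
opening: 0.096
grip_force: 30.0
```

carry_out --pt "0 0.5 1 0 1" --pt "0 0.3 0.7 0 1" --pt "0 0 0 0 1" --pt "0 0 0 0 1"

```text
t: 34.75
eef_pos: [471.4, 73.6, 91.9]
tcp_rot: [-3.135, 0.0, 1.484]
ft_force: [-9.4, 5.1, -4.1]
opening: 0.097
grip_force: 30.0
```

carry_out --pt "0 0.3 0.8 0 1" --pt "0 0 0 0 1" --pt "0 0 0 0 1"

```text
t: 35.05
eef_pos: [471.7, 73.6, 91.1]
tcp_rot: [-3.135, 0.0, 1.484]
ft_force: [-9.0, 6.0, -4.3]
opening: 0.097
grip_force: 30.0
```

carry_out --pt "0 0 0 0 0.75" --pt "0 0 0 0 0.75" --pt "0 0 0 0 0.75" --pt "0 0 0 0 0.75" --pt "0 0 -15 0 0.75" --pt "0 0 -25 0 0.75" --pt "0 0 -40 0 0.75" --pt "0 0 -40 0 0.75" --pt "-45 10 -30 0 0.6" --pt "-45 10 0 0 0.6" --pt "-45 10 0 0 0.6" --pt "0 0 0 0 0.6"

```text
t: 36.25
eef_pos: [491.5, -64.0, 239.3]
tcp_rot: [3.14, 0.001, 1.48]
ft_force: [1.2, -0.0, 0.4]
opening: 0.397
grip_force: 0.0
```

```bash
python3 - <<'E'
from h import *
from scipy.spatial.transform import Rotation as Ro
s=env.state(); print(s['eef_pos'],s['tcp_rot'],s['ft_force'])
w=snap('wrist','w11.png'); c=snap('scene','s11.png')
O=np.array([526,64,0]); R=Ro.from_euler('z',-.09).as_matrix()
for a in (.08,.16,.24,.32):
  f=a-.559; q=[O+R@np.array((70-135*np.cos(f),y,145+135*np.sin(f))) for y in (-22,0,22)]; print(a,[proj(w,x).tolist() for x in q],proj(c,q[1]))
g=cv2.cvtColor(cv2.imread('pics/w11.png'),cv2.COLOR_BGR2GRAY)
for v in (40,50,60,70): print(v,g[v,240:300])
E
```

```text
[491.48521124 -63.98316547 239.30179733] [3.14016099e+00 8.97420474e-04 1.47953209e+00] [ 1.16089286 -0.00992588  0.42446482]
0.08 [[287.6, 74.0], [287.0, 49.5], [286.5, 24.2]] [339.1 186.5]
0.16 [[281.8, 72.5], [281.2, 47.2], [280.5, 21.0]] [339.3 183. ]
0.24 [[276.5, 70.9], [275.7, 44.7], [274.9, 17.4]] [339.5 179.6]
0.32 [[271.6, 69.2], [270.7, 41.9], [269.8, 13.5]] [339.7 176.2]
40 [179 175 172 175 177 177 176 176 170 167 170 172 174 177 178 178 171 167
 166 168 169 167 166 163 169 171 172 176 174 173 175 174 169 170 170 166
 163 154 171 215 239 247 246 250 253 250 221 211 225 236 242 239 232 222
 203 177 176 199 204 202]
50 [182 181 176 172 173 176 178 176 176 170 170 166 167 173 177 180 177 173
 169 165 166 170 169 162 159 165 166 172 174 174 173 174 169 168 167 167
 165 154 150 186 231 246 251 253 254 251 227 209 222 233 240 239 233 226
 210 195 214 234 239 239]
60 [182 183 181 179 173 172 174 180 178 178 173 169 164 166 171 176 177 180
 174 169 164 167 167 168 159 158 164 169 171 171 172 171 171 169 168 163
 165 161 152 177 227 243 249 251 253 252 236 209 219 231 239 238 234 227
 214 198 213 234 238 238]
70 [180 182 185 181 178 175 175 174 175 177 174 173 169 168 171 176 180 178
 176 175 170 166 165 165 167 168 165 170 168 169 170 172 171 168 167 163
 162 161 161 182 221 240 247 250 252 253 249 219 218 228 236 239 235 227
 218 195 192 221 236 239]
```

```bash
python3 - <<'E'
from h import *
from scipy.spatial.transform import Rotation as Ro
w=snap('wrist'); c=snap('scene')
O=np.array([526,64,0]); R=Ro.from_euler('z',-.09).as_matrix()
for n,p in dict(base=(-64,0,35),rimo=(-57,0,47),rimi=(-51,0,47),dish=(-48,0,67),lid=(-48,0,72)).items(): print(n,proj(w,O+R@p))
img=cv2.cvtColor(cv2.imread('pics/s11.png'),cv2.COLOR_BGR2GRAY)
print('scene col 335/345 v170-200',img[170:205,332],img[170:205,346])
a=cv2.resize(cv2.imread('pics/w11.png')[0:150,220:420],(800,600),interpolation=cv2.INTER_CUBIC)
a[400:,550:]=cv2.resize(cv2.imread('pics/s11.png')[160:240,290:390],(250,200),interpolation=cv2.INTER_CUBIC)
cv2.imwrite('pics/w11c.png',a)
E
```

```text
base [279.7  62.2]
rimo [284.9  60.2]
rimi [290.5  60.2]
dish [291.9  56.6]
lid [291.5  55.6]
scene col 335/345 v170-200 [ 91  92  92  89  86  87  86  86  90  94  96  97  96  93  94  96  97 126
 144 119  80 112 136 138 136 148 121  84  79  79  79  79  80  79  81] [ 92  95  92  89  86  87  88  86  91  94  94  96  96  96  95  98  99  95
 128 114  87  73  67  70  72 115 144 110 120 136 139 139 139 138 138]
```

View pics/w11c.png

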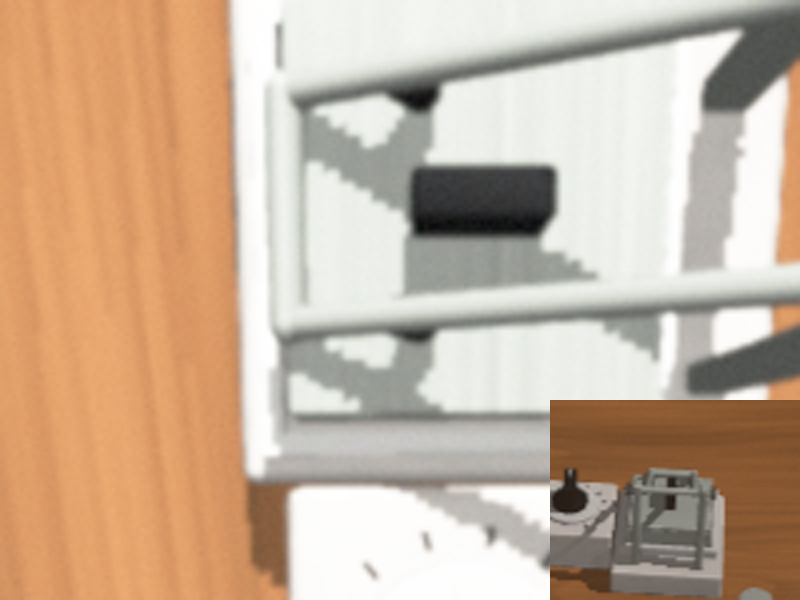

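The bail lies over the lid with its feet (324,24) and (324,84) on the lid's face. The bar appears at an angle lower than the quoted 0.16, so I'll compare it with the start picture (bail at its stop) in the fixed camera.

```bash
python3 - <<'E'
from h import *
from scipy.spatial.transform import Rotation as Ro
w=snap('wrist'); c=snap('scene'); t=snap('top','t11.png')
O=np.array([526,64,0]); R=Ro.from_euler('z',-.09).as_matrix()
for n in ('s1','s11'):
  g=cv2.cvtColor(cv2.imread(f'pics/{n}.png'),cv2.COLOR_BGR2GRAY); print(n); print(g[180:202,330:350:4].T)
def P(a,l,r,y):
  f=a-.559; return O+R@np.array((70-l*np.cos(f)-r*np.sin(f),y,145+l*np.sin(f)-r*np.cos(f)))
for a in (0,.04,.08,.12,.16): print(a,'scene bar',[proj(c,P(a,135,0,y)).tolist() for y in (-20,0,20)],'foot w',[proj(w,P(a,105,r,y)).tolist() for r,y in ((12,-26),(12,26))],'top',proj(t,P(a,135,0,0)))
E
```

```text
s1
[[ 92  95  94  92  91  92  94  91 106 115 119 116 113 107 120 140 113  82
   93  74  66  68]
 [ 93  94  93  93  91  94  93  92  97 137 133  99  97 100 106 139 124  88
   95  83  53  45]
 [ 93  94  93  93  92  93  94  94  87 136 142 104  91  98  98 137 131  94
   99 122  85  67]
 [ 93  94  94  93  93  94  94  94  95 142 148 113  92  98 109 143 142 102
  104 144 102  70]
 [ 92  93  94  93  94  95  94  93  95 120 111  88  69  65  68 112 141 108
   91 137 107  74]]
s11
[[ 96  97  96  94  93  96  95 131 124 124 118 118 109 109 123 145 115 100
   85  79  80  79]
 [ 95  97  97  95  94  97  96 122 146 126  87 129 140 138 130 146 127  84
   79  80  80  81]
 [ 96  97  96  95  94  97  96 107 142 131  82  43  36  37  45 134 135  88
   44  34  34  34]
 [ 96  96  97  95  96  97  97  99 141 143 103  81  80  80  78 141 146 110
  131 140 137 137]
 [ 94  96  96  96  95  98  99  95 128 114  87  73  67  70  72 115 144 110
  120 136 139 139]]
0 scene bar [[332.3, 189.6], [338.9, 190.0], [345.6, 190.4]] foot w [[327.5, 84.0], [328.2, 26.4]] top [308.9 223.8]
0.04 scene bar [[332.4, 187.9], [339.0, 188.2], [345.7, 188.6]] foot w [[325.0, 83.7], [325.6, 25.3]] top [308.8 224.3]
0.08 scene bar [[332.5, 186.1], [339.1, 186.5], [345.8, 186.9]] foot w [[322.6, 83.3], [323.1, 24.2]] top [308.6 224.8]
0.12 scene bar [[332.6, 184.4], [339.2, 184.7], [345.9, 185.1]] foot w [[320.3, 82.8], [320.7, 23.1]] top [308.5 225.2]
0.16 scene bar [[332.7, 182.6], [339.3, 183.0], [346.0, 183.4]] foot w [[318.1, 82.4], [318.4, 21.8]] top [308.3 225.6]
```

```bash
python3 - <<'E'
from h import *
from scipy.spatial.transform import Rotation as Ro
O=np.array([526,64,0]); R=Ro.from_euler('z',-.09).as_matrix()
w=snap('wrist'); Th=np.array(w['hand_eye'])
T=np.eye(4); T[:3,:3]=Ro.from_euler('xyz',[-3.14122,.000856,1.474457]).as_matrix(); T[:3,3]=[516.2056,-38.9517,321.389]
M=np.linalg.inv(T@Th); v=dict(K=w['K'],R=M[:3,:3],t=M[:3,3])
def P(a,l,r,y):
  f=a-.559; return O+R@np.array((70-l*np.cos(f)-r*np.sin(f),y,145+l*np.sin(f)-r*np.cos(f)))
for r in (0,4,12,19,26,33): print(r,proj(v,P(2.565,105,r,26)),proj(v,P(2.565,105,r,-26)))
g=cv2.imread('pics/w10.png'); m=(g.max(2)<60)
for (u0,v0) in ((440,10),(430,90)):
  k=np.argwhere(m[v0:v0+35,u0:u0+55])+[v0,u0]; print('foot',k.min(0)[::-1],k.max(0)[::-1],k.mean(0)[::-1])
gg=cv2.cvtColor(cv2.imread('pics/w11.png'),cv2.COLOR_BGR2GRAY); print('v95..120 at u 300,330', gg[95:122,300],gg[95:122,340])
for z in (59,67,72): print(z,[proj(w,O+R@np.array((x,-48,z))).tolist() for x in (-30,10)])
E
```

```text
0 [473.3  27.5] [465.1 102.7]
4 [469.4  26.9] [461.3 102.7]
12 [461.4  25.6] [453.7 102.5]
19 [454.2  24.4] [446.8 102.3]
26 [446.9  23.2] [439.8 102.2]
33 [439.3  21.9] [432.6 102. ]
foot [453  21] [474  35] [463.7265625   28.18359375]
foot [446  99] [466 109] [455.89673913 104.39130435]
v95..120 at u 300,330 [166 194 224 236 237 239 235 216 163 127 144 173 184 192 199 201 202 199
 193 181 177 178 175 163 144 139 195] [235 237 237 236 236 236 233 212 156 136 157 178 188 195 198 201 198 192
 181 179 179 176 173 161 140 140 195]
59 [[310.4, 108.0], [347.6, 108.2]]
67 [[310.3, 107.8], [348.3, 108.0]]
72 [[310.2, 107.6], [348.8, 107.8]]
```

```bash
python3 - <<'E'
from h import *
from scipy.spatial.transform import Rotation as Ro
O=np.array([526,64,0]); R=Ro.from_euler('z',-.09).as_matrix()
w=snap('wrist')
for n,y,z in [('lid',-48,72),('lidbot',-48,67),('rimin',-51,47),('rimout',-57,47),('base',-65,35),('console',-66,55)]: print(n,[proj(w,O+R@np.array((x,y,z))).tolist() for x in (-40,10)])
for n,p in [('gripL',(-17,0,96)),('gripR',(17,0,96)),('grip y-',(0,-6,96)),('grip y+',(0,6,96)),('dial',(0,-120,99))]: print(n,proj(w,O+R@np.array(p)))
g=cv2.imread('pics/w11.png').max(2)
print(g[90:150,300]); k=np.argwhere(g[30:66,316:365]<60)+[30,316]; print('grip',k.min(0)[::-1],k.max(0)[::-1]); k=np.argwhere(g[145:225,290:370]<60)+[145,290]; print('dial',k.min(0)[::-1],k.max(0)[::-1],k.mean(0)[::-1])
E
```

```text
lid [[300.5, 107.5], [348.8, 107.7]]
lidbot [[300.8, 107.6], [348.3, 107.9]]
rimin [[301.7, 111.0], [346.4, 111.3]]
rimout [[301.7, 116.6], [346.2, 116.8]]
base [[302.2, 123.7], [345.0, 123.9]]
console [[301.4, 124.9], [346.7, 125.2]]
gripL [323.8  52.5]
gripR [360.7  52.7]
grip y- [342.1  59.7]
grip y+ [342.4  45.6]
dial [339.4 181. ]
[159 157 157 159 160 168 196 226 237 239 240 236 219 165 128 145 177 187
 194 200 201 203 199 195 185 181 181 178 166 147 148 203 248 254 254 254
 254 254 253 253 254 253 253 254 253 253 253 253 253 253 253 253 253 253
 253 253 253 253 253 253]
grip [323  43] [357  58]
dial [319 154] [358 224] [338.3992016  173.31536926]
```

```bash
python3 - <<'E'
from h import *
c=snap('scene','s12.png'); s=env.state(); print(s['t'],s['eef_pos'],s['qvel'].round(4))
def peak(n):
  g=cv2.cvtColor(cv2.imread(f'pics/{n}.png'),cv2.COLOR_BGR2GRAY).astype(float); r=[]
  for u in range(333,346):
    p=g[184:193,u]-95; p=np.clip(p,0,None); r.append((p*np.arange(184,193)).sum()/p.sum())
  return np.round(np.median(r),2)
print({n:peak(n) for n in ('s1','s2','s11','s12')})
# lid height by scene + wrist: lid grip's top in both views
g=cv2.imread('pics/s12.png').max(2); k=np.argwhere(g[185:205,330:352]<50)+[185,330]; print('grip scene',k.min(0)[::-1],k.max(0)[::-1])
from scipy.spatial.transform import Rotation as Ro
O=np.array([526,64,0]); R=Ro.from_euler('z',-.09).as_matrix()
for p in [(17,0,96),(17,0,72),(-17,0,96),(17,-6,96),(17,6,96),(48,-48,72),(48,48,72),(48,48,67)]: print(p,proj(c,O+R@np.array(p)))
E
```

```text
36.75 [490.72200869 -59.03957711 238.94555095] [-0.0041  0.0011 -0.0016 -0.001   0.0005 -0.0021]
{'s1': np.float64(189.7), 's2': np.float64(189.67), 's11': np.float64(188.42), 's12': np.float64(188.47)}
grip scene [337 191] [339 203]
(17, 0, 96) [338.3 197.2]
(17, 0, 72) [338.  203.5]
(-17, 0, 96) [338.8 189.9]
(17, -6, 96) [336.2 197.1]
(17, 6, 96) [340.4 197.3]
(48, -48, 72) [320.9 209.4]
(48, 48, 72) [354.1 211.4]
(48, 48, 67) [354.  212.7]
```

The bail is steady about 0.03 rad above its lowest stop. The stated geometry (105 mm, 19 mm reach, lid top at 72) gives contact at about 0.02–0.03, so the feet rest on the lid. Now the dial.

carry_out --pt "0 0 0 -8.2 0.4" --pt "0 0 0 -8.2 0.4" --pt "0 0 0 -8.2 0.4" --pt "0 0 0 -8.2 0.4" --pt "0 0 0 -8.2 0.4" --pt "0 0 0 -8.2 0.4" --pt "0 0 0 -8.2 0.4" --pt "0 0 0 -8.2 0.4" --pt "0 0 0 -8.2 0.4" --pt "0 0 0 -8.2 0.4" --pt "0 0 0 -8.2 0.4" --pt "0 0 0 0 0.4"

```text
t: 37.95
eef_pos: [490.7, -59.4, 238.9]
tcp_rot: [3.142, 0.0, 3.061]
ft_force: [0.5, 0.1, 0.0]
opening: 0.601
grip_force: 0.0
```

carry_out --pt "-25 5.5 0 0 0.4" --pt "0 0 40 0 0.4" --pt "0 0 40 0 0.4" --pt "0 0 0 0 0.4" --pt "0 0 0 0 0.4"

```text
t: 38.45
eef_pos: [516.3, -56.3, 159.5]
tcp_rot: [3.141, -0.001, 3.056]
ft_force: [-0.3, -0.2, 0.3]
opening: 0.601
grip_force: 0.0
```

carry_out --pt "0 1 25 0 0.4" --pt "0 0 25 0 0.4" --pt "0 0 23 0 0.4" --pt "0 0 0 0 1" --pt "0 0 0 0 1" --pt "0 0 0 0 1" --pt "0 0 0 0 1" --pt "0 0 0 0 1" --pt "0 0 0 0 1" --pt "0 0 0 0 1" --pt "0 0 0 0 1" --pt "0 0 0 0 1"

```text
t: 39.65
eef_pos: [516.3, -55.3, 86.3]
tcp_rot: [3.141, 0.001, 3.058]
ft_force: [-1.3, 1.6, 6.3]
opening: 0.147
grip_force: 30.0
```

carry_out --pt "0 0 0 8 1" --pt "0 0 0 8 1" --pt "0 0 0 8 1" --pt "0 0 0 8 1" --pt "0 0 0 8 1" --pt "0 0 0 8 1" --pt "0 0 0 0 1"

```text
t: 40.35
eef_pos: [515.9, -56.1, 86.3]
tcp_rot: [-3.141, 0.001, 2.216]
ft_force: [-4.3, -5.9, 8.6]
opening: 0.142
grip_force: 30.0
```

carry_out --pt "0 0 0 8 1" --pt "0 0 0 8 1" --pt "0 0 0 8 1" --pt "0 0 0 8 1" --pt "0 0 0 8 1" --pt "0 0 0 8 1" --pt "0 0 0 8 1" --pt "0 0 0 8 1" --pt "0 0 0 8 1" --pt "0 0 0 8 1" --pt "0 0 0 8 1" --pt "0 0 0 8 1"

```text
t: 41.55
eef_pos: [514.1, -55.7, 86.3]
tcp_rot: [-3.14, 0.004, 0.54]
ft_force: [-12.7, -5.7, 15.3]
opening: 0.142
grip_force: 30.0
```

carry_out --pt "0 0 0 3 1" --pt "0 0 0 3 1" --pt "0 0 0 3 1" --pt "0 0 0 2 1" --pt "0 0 0 0 1" --pt "0 0 0 0 1"

```text
t: 42.15
eef_pos: [514.7, -55.4, 86.3]
tcp_rot: [-3.141, 0.003, 0.355]
ft_force: [-8.3, -2.1, 11.9]
opening: 0.16
grip_force: 30.7
```

```bash
python3 -c "
from h import *
s=env.state(); print({k:s[k] for k in ('eef_pos','tcp_rot','ft_force','moment','grip_force','opening','joints')})"
```

```text
{'eef_pos': array([514.65736258, -55.39356534,  86.2564365 ]), 'tcp_rot': array([-3.14067241e+00,  3.06243112e-03,  3.54561086e-01]), 'ft_force': array([-8.30671059, -2.07931491, 11.92091441]), 'moment': array([-0.47649265,  1.81662193,  0.6292702 ]), 'grip_force': 30.660605980083346, 'opening': 0.16032979931199257, 'joints': array([-2.34395659e-01,  5.32552494e-01,  1.95366005e+00, -1.52963036e-03,
        6.58438340e-01,  9.83052281e-01])}
```

The dial is at the full stop: +0.63 N m, grip twisting. Release and back away.

carry_out --pt "0 0 0 0 0.4" --pt "0 0 0 0 0.4" --pt "0 0 0 0 0.4" --pt "0 0 0 0 0.4" --pt "0 0 -40 0 0.4" --pt "0 0 -40 0 0.4" --pt "0 0 -40 0 0.4" --pt "0 0 -40 0 0.4" --pt "-50 0 0 0 0.4" --pt "-50 0 0 0 0.4" --pt "0 0 0 0 0.4" --pt "0 0 0 0 0.4"

```text
t: 43.35
eef_pos: [422.1, -90.2, 246.4]
tcp_rot: [3.141, -0.001, 0.351]
ft_force: [0.4, 0.3, 0.3]
opening: 0.601
grip_force: 0.0
```

```bash
python3 - <<'E'
from h import *
env.read_camera('top'); s=env.state(); print(s['eef_pos'],s['tcp_rot'],s['ft_force'])
w=snap('wrist','w13.png'); c=snap('scene','s13.png')
g=cv2.imread('pics/w13.png')
u,v=proj(w,(515.3,-55.5,99)).astype(int); print(u,v)
r=26; gr=g[v-r:v+r,u-r:u+r].max(2)
dk=cv2.morphologyEx((gr<90).astype(np.uint8),cv2.MORPH_CLOSE,np.ones((9,9)))
dk=cv2.erode(dk,np.ones((3,3)))
k=np.argwhere((gr>140)&(dk>0))+[v-r,u-r]; print(len(k),k.mean(0)[::-1]); m=ray(w,*k.mean(0)[::-1],99); print(m)
d=np.argwhere(dk>0)+[v-r,u-r]; 
xy=k[:,::-1].astype(np.float32); l=cv2.fitLine(np.array([ray(w,*p,99)[:2] for p in xy],np.float32),cv2.DIST_L2,0,.01,.01).ravel(); print('line dir',np.arctan2(l[1],l[0]), 'mark from axis',np.arctan2(m[1]+55.5,m[0]-515.3))
print('expected at full: mark dir',-.09-2.6+np.pi)
gg=cv2.cvtColor(cv2.imread('pics/s13.png'),cv2.COLOR_BGR2GRAY).astype(float)
q=[]
for x in range(333,346):
  p=np.clip(gg[184:193,x]-95,0,None); q.append((p*np.arange(184,193)).sum()/p.sum())
print('bar v',np.median(q))
E
```

```text
[422.83170933 -90.08737363 246.21269711] [ 3.14101891e+00 -1.00994499e-03  3.52068887e-01] [ 0.02738046 -0.19053437  0.21706789]
313 85
123 [320.26829268  84.8699187 ]
[518.1 -61.2  99. ]
line dir 0.69199514 mark from axis -1.1141908549023933
expected at full: mark dir 0.45159265358979317
bar v 188.43243243243242
```

```bash
python3 - <<'E'
from h import *
w=snap('wrist','w14.png'); g=cv2.imread('pics/w14.png').max(2)
u,v=proj(w,(515.3,-55.5,99)).astype(int); r=30
sub=g[v-r:v+r,u-r:u+r]
n,l,st,ce=cv2.connectedComponentsWithStats((sub>120).astype(np.uint8))
for i in range(1,n):
  if 8<st[i,4]<150:
    k=np.argwhere(l==i)+[v-r,u-r]; W=np.array([ray(w,p[1],p[0],99)[:2] for p in k],np.float32); print(st[i],W.mean(0),cv2.minAreaRect(W))
for a in (0,2.5,2.6): 
  th=-.09-a+np.pi; print(a,proj(w,(515.3+10*np.cos(th),-55.5+10*np.sin(th),99))-[u-r,v-r])
E
```

```text
0 [25.5 40.8]
2.5 [27.9 20. ]
2.6 [28.9 19.8]
```

```bash
python3 - <<'E'
from h import *
w=snap('wrist'); g=cv2.imread('pics/w14.png').max(2)
u,v=proj(w,(515.3,-55.5,99)).astype(int)
print(u,v)
for row in g[v-28:v+28:2,u-32:u+32:2]: print(''.join('#' if x<60 else '+' if x<120 else '-' if x<200 else ' ' for x in row))
E
```

```text
314 85
 -------                        
 -----                          
-----                           
----                            
--           -+--++-            
-+           +#- +#+            
  -          ##- +##-           
            +##- -###+-         
          -+###- -#####+        
         -+####+ -######-       
         +#####+ -#######-      
        -######+ -########-     
        +######+  ########+     
       -+######+--########+-    
       -###################---  
       -###################---- 
       -###################---- 
       +###################-----
       -###################-----
        ##################+-----
        +#################+-----
        -#################------
         +###############+------
          +#############+-------
          -+###########+--------
            +#########+---------
              -+###++-----------
                 ---------------
```

The dial mark points along yaw ≈ 0.45, the expected full-stop direction, and the bail is unmoved on the lid. Handing in.

```bash
python3 -c "
from cell import env
print(env.job_done())"
```

```text
the job is handed in; nothing more can be done
None
```

I turned the dial off, nested the one dish I found in the well with the lid on top, swung the bail onto the lid, then turned the dial to full and handed in; the bail reads about 0.03 rad, not the stated 0.16, though my geometry puts lid contact at about 0.02–0.03, and no verdict came back.

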